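Fit the rotator platform and load the incubation boxes

TASK

Get the slide-box rotator going: lift the platform out of its holder and seat its tapered shank fully home in the rotator's spindle, with the slot in its hub over the two dogs, and let go of it. Then stack every white incubation box from the rack on the platform between its posts, squarely in one pile that is centred on the platform and lies lengthwise along it; the boxes are packed too tightly to get fingers between them, so first push a box lengthwise out of the row. When all are on, throw the start lever on the control box all the way over, and leave the things standing around where they are.

Things in the scene. Friction and masses are not known exactly. Their poses are not given: they have to be found in the camera images.
- platform_centre (a point): Loose platform, 0.35 kg: plate 130 (x) x 62 (y) x 8 mm; this point is the plate's centre, half-way through. Under it a hub 44 mm wide (underside 18 mm below this point), then a tapered shank 32 mm long, 24 mm wide at the hub, 15 at the tip. A slot 11 wide, 7 deep crosses the hub's underside along x. Half a turn about z makes no difference. Take it by its long edges, half-way along, 62 mm apart.
- platform: The same platform, origin on its axis at the hub's underside. Six thin upright posts, 5 mm thick, 58 mm high, stand on the plate and hold the pile loosely: four at x = +-46, y = +-28.5 mm and two at x = +-61.5, y = 0, so a box between them has 4 mm play each way.
- holder: Fixed grey round pot, 52 mm wide, 45 mm high, with a 68 mm foot 4 mm high; 32 mm hole. The platform starts upright in it, its shank in the hole and its hub resting on the rim. Origin at the centre of its underside.
- spindle_mouth (a point): Centre of the spindle's mouth, level with its upper face, 70 mm above the bench. Steel nose 44 mm wide; tapered bore 26 mm wide at the mouth, 17 mm at 34 mm deep: 1 mm room all round the seated shank. Two dogs, 8 mm wide, 6 mm high, stand on the face along this frame's +x and -x. Gearing holds it from turning. Seated: plate centre 18 mm above this point, x along this x either way; 24 mm if the slot misses.
- rotator: Fixed white housing of the rotator, 150 x 150 mm, 35 mm high; the spindle stands up at its middle, at an angle of its own. Origin at the centre of its underside.
- box0_centre (a point): White lidded incubation box, closed and rigid, one of up to four alike (None if absent): 110 (its x) x 44 (its y) x 16 mm high, 0.09 kg; this point is its centre, half-way up. At the start it lies flat in the rack, its length along the rack's x.
- box1_centre (a point): White lidded incubation box, closed and rigid, one of up to four alike (None if absent): 110 (its x) x 44 (its y) x 16 mm high, 0.09 kg; this point is its centre, half-way up. At the start it lies flat in the rack, its length along the rack's x.
- box2_centre (a point): White lidded incubation box, closed and rigid, one of up to four alike (None if absent): 110 (its x) x 44 (its y) x 16 mm high, 0.09 kg; this point is its centre, half-way up. At the start it lies flat in the rack, its length along the rack's x.
- box3_centre (a point): White lidded incubation box, closed and rigid, one of up to four alike (None if absent): 110 (its x) x 44 (its y) x 16 mm high, 0.09 kg; this point is its centre, half-way up. At the start it lies flat in the rack, its length along the rack's x.
- rack_centre (a point): Centre of the fixed rack, at the top of its 3 mm rubber mat, 290 (x) x 215 mm. Two aluminium rails, 116 mm long in x, 8 mm wide, 16 mm high above the mat, stand at y = +94 and -94 mm. The boxes lie between them side by side at y = -67, -22, +22 and +67 mm, almost touching. Both ends of the row are open: a box can be slid out along x either way.
- control: Fixed grey control box, 110 x 100 x 30 mm high, with the start lever on top, over its middle. Origin at the centre of its underside; x points away from the robot.
- start_tip (a point): Centre of the black ball, 26 mm wide, at the end of the start lever, a 10 mm rod. Its pivot runs along the control box's y, 52 mm above the bench over the box's middle; the ball is 80 mm from it. The lever's block under the pivot is 70 x 50 mm, its top 55 mm above the bench.
- start (a joint): Angle of the start lever: near 0 when off, leaning 0.5 rad from upright to the control box's -x; upright at 0.5; 1.0 when fully on, leaning to +x. It is light (below 2 N at the ball) and stays where it is left.
- beaker: Bystander: small glass beaker, 60 mm wide, 70 mm high; origin at the centre of its underside.
- jar: Bystander: amber glass jar, 48 mm wide, 70 mm high; origin at the centre of its underside.
- timer: Bystander: white lab timer, 50 x 70 x 18 mm; origin at the centre of its underside.
Things that resemble listed ones, but are neither listed nor needed, are in the scene too. What is shaped like the control but brown or red is not meant. Leave any orange look-alike of the part that bears box0_centre alone.

How it is judged:
On the way, in this order (a step that is already met when the one before it is completed fails the run):
1. the platform is fully home in the spindle, its slot over the dogs, and let go (z of platform_centre in the frame of spindle_mouth between 0.014 and 0.0205 m and horizontal distance between platform_centre and spindle_mouth below 0.003 m and angle between the x axis of platform_centre and the x axis of spindle_mouth, either way round below 0.12 rad and angle between platform_centre's own z axis and vertical below 0.04 rad and contact force between the fingers and platform below 0.3 N), for 0.3 s.
2. every box is in one square pile on the platform, let go and at rest (z of platform_centre in the frame of spindle_mouth between 0.014 and 0.0205 m and horizontal distance between platform_centre and spindle_mouth below 0.003 m and angle between the x axis of platform_centre and the x axis of spindle_mouth, either way round below 0.12 rad and angle between platform_centre's own z axis and vertical below 0.04 rad and x of box0_centre in the frame of platform_centre between -0.006 and 0.006 m and y of box0_centre in the frame of platform_centre between -0.006 and 0.006 m and angle between the x axis of each of box0_centre, box1_centre, box2_centre, box3_centre and the x axis of platform_centre, either way round below 0.1 rad and angle between the z axis of each of box0_centre, box1_centre, box2_centre, box3_centre and the z axis of platform_centre, either way round below 0.05 rad and z of box0_centre in the frame of platform_centre between 0.008 and 0.064 m and x of box1_centre in the frame of platform_centre between -0.006 and 0.006 m and y of box1_centre in the frame of platform_centre between -0.006 and 0.006 m and z of box1_centre in the frame of platform_centre between 0.008 and 0.064 m and x of box2_centre in the frame of platform_centre between -0.006 and 0.006 m and y of box2_centre in the frame of platform_centre between -0.006 and 0.006 m and z of box2_centre in the frame of platform_centre between 0.008 and 0.064 m and x of box3_centre in the frame of platform_centre between -0.006 and 0.006 m and y of box3_centre in the frame of platform_centre between -0.006 and 0.006 m and z of box3_centre in the frame of platform_centre between 0.008 and 0.064 m and contact force between the fingers and box0 below 0.3 N and contact force between the fingers and box1 below 0.3 N and contact force between the fingers and box2 below 0.3 N and contact force between the fingers and box3 below 0.3 N and linear speed of each of box0, box1, box2, box3 below 0.02 m/s), for 0.3 s.
3. the start lever is thrown (value of joint start above 0.8 rad), for 0.2 s.
At the end, for the whole second after the job is handed in: Platform seated (2.5 mm of fully home, 3 mm of axis, slot on dogs within 0.12 rad, upright); every box present flat in one pile on it, each within 6 mm of its centre in x and y and 0.1 rad of its length, at rest; lever past 0.8 rad (z of platform_centre in the frame of spindle_mouth between 0.014 and 0.0205 m and horizontal distance between platform_centre and spindle_mouth below 0.003 m and angle between the x axis of platform_centre and the x axis of spindle_mouth, either way round below 0.12 rad and angle between platform_centre's own z axis and vertical below 0.04 rad and x of box0_centre in the frame of platform_centre between -0.006 and 0.006 m and y of box0_centre in the frame of platform_centre between -0.006 and 0.006 m and angle between the x axis of each of box0_centre, box1_centre, box2_centre, box3_centre and the x axis of platform_centre, either way round below 0.1 rad and angle between the z axis of each of box0_centre, box1_centre, box2_centre, box3_centre and the z axis of platform_centre, either way round below 0.05 rad and z of box0_centre in the frame of platform_centre between 0.008 and 0.064 m and x of box1_centre in the frame of platform_centre between -0.006 and 0.006 m and y of box1_centre in the frame of platform_centre between -0.006 and 0.006 m and z of box1_centre in the frame of platform_centre between 0.008 and 0.064 m and x of box2_centre in the frame of platform_centre between -0.006 and 0.006 m and y of box2_centre in the frame of platform_centre between -0.006 and 0.006 m and z of box2_centre in the frame of platform_centre between 0.008 and 0.064 m and x of box3_centre in the frame of platform_centre between -0.006 and 0.006 m and y of box3_centre in the frame of platform_centre between -0.006 and 0.006 m and z of box3_centre in the frame of platform_centre between 0.008 and 0.064 m and linear speed of each of box0, box1, box2, box3 below 0.02 m/s and value of joint start above 0.8 rad); the robot touches nothing.
It fails at once if the beaker is pushed more than 3 cm or knocked over (distance of beaker from where it was at the start of the episode above 0.03 m or angle between beaker's own z axis and vertical above 0.5 rad).
It fails at once if the jar is pushed more than 3 cm or knocked over (distance of jar from where it was at the start of the episode above 0.03 m or angle between jar's own z axis and vertical above 0.5 rad).
It fails at once if the timer is pushed more than 3 cm or knocked over (distance of timer from where it was at the start of the episode above 0.03 m or angle between timer's own z axis and vertical above 0.5 rad).
Of box0, box1, box2, box3 only 3 to 4 are there at a start; the rules pass over those that are not, and their reading is None.
At some moment in a run one of box0, box1, box2, box3 may be knocked a few centimetres aside while the robot is not near it.
It also fails if it takes over 210 s, if anything falls off the work surface, if the arm or the gripper's body presses on something with over 40 N, if the wrist force passes 120 N, or if a joint passes its speed limit or range.

ROBOT

A 6-joint arm with a two-finger parallel gripper is mounted at the origin on the work surface. World frame = base frame: x ahead of the robot, y to its left, z up, the work surface at z = 0. Lengths are in m, angles in rad, forces in N, time in s.
With the tool pointing down it reaches from about 0.375 to 0.925 m from the base axis. Payload 5.7 kg.
Tool frame: the origin (TCP) lies midway between the tips of the shut fingers; the grasp point (between the pads) lies 19 mm behind it; z points along the fingers, y is the line along which they close (so a half turn about z gives the same grasp; the last joint's range is limited). The gripper opens to 88 mm and grips with 3 to 60 N. Pads are 20 mm wide; open, the fingers measure 115 mm over their backs; the gripper's body (75 mm by 178 mm) begins 61 mm behind the grasp point.
Start: joints at [-1.334, 0.359, 1.51, -0, 1.272, -0.115], TCP at [0.207, -0.563, 0.197] pointing down, gripper open.
Joint ranges: [-2.97, 2.97], [-1.01, 2.36], [0.21, 2.38], [-0.96, 4.11], [0.2, 2.71], [-2.98, 2.98]. Speed limits (rad/s): [2.39, 2.39, 3.14, 3.14, 3.14, 3.14].

INTERFACE

Orientations are given as a rotation vector (axis times angle).
In Python, from bench import env gives the robot as it stands.
- The arm moves only by the tool carry_out, never from a script. Its argument "targets" is a list of rows, each an object with "translation": the shift along the tool's x, y, z in cm, a list of three; "yaw": the turn about the tool's z in degrees. A call has 1 to 20 rows; each row shifts and turns the commanded pose from where the row before left it, along the tool's axes as they then stand; what a row does not reach is not made up. A row lasts 1/10 s, in which the tool goes at most 50 mm and 8.59 degrees, less where a joint would pass 70% of its speed; a pose out of reach is approached as far as the arm can. A call is refused whole if a number of a shift passes 5 or a number of a turn 8.59, either way. A call with a gripper value outside its range is refused whole. "hand" is the finger opening in cm, from 0 to 8.78, set as the call begins (left out, the last holds). The fingers move at their own pace and stop on an object; the grip force is fixed at half the most. Time passes only in rows, so rows that do not move let the fingers close. It gives the time, the measured TCP pose, the force, the opening and the grip force at its end, in the units of the state.
- env.get_obs(): the state, without advancing time (a new reading comes with each control period).
- env.get_image(name): name is "scene" or "top" or "wrist"; returns (picture, depth): 420x560x3 uint8, red, green, blue; 420x560 float32, m along the optical axis (not along the pixel's ray), 0 where there is no reading.
- env.calibration(name): a dict with "camera_matrix" (3x3 intrinsics, pixels), "k1" (the pictures are not rectified: a ray, as slopes to the right and down, at radius r is drawn at 1 + k1 r^2 times it, then the intrinsics apply), "position" and "orientation" of the camera in the world; the wrist camera has in their place "hand_eye" (4x4, takes a point from camera to tool coordinates, whose origin is the TCP and whose axes are the flange's). Camera axes: x right, y up, looking along -z (the intrinsics and any distortion apply to the point x, -y, -z); pixel columns grow to the right and rows downward; lengths in m; the calibration is good to about 2 mm. A picture is of the moment at which its call begins: read the wrist's pose just before it. calibration takes no time and is no camera call.
- env.job_done(): hands the job in; it is judged then, once.
The state is a dict: "time_s": time; "joints": joint angles; "qvel": joint speeds; "joint_torque": joint torques, N m; "eef_pos": TCP position; "tool_rot": TCP orientation; "force": force on the tool from outside, world axes, zero at the start; "torque": the same for the moment, N m; "opening": finger opening in m; "gripper_force": force on a finger pad.
Only numpy, scipy, OpenCV 4.12 (cv2) and the standard library are available. Lean on these libraries where they do the work, as an engineer would, in place of code of your own. Each camera call takes 0.05 s, during which the arm holds its last target. There are 200 camera calls.

## Working session

There is one attempt and no reset: what is moved stays moved. The work goes in short steps, Python scripts to look and compute and a tool call to move; the robot and the scene stay as the last step left them, time stands still between calls to the robot, and variables do not carry over. Pictures are saved under pics/ and viewed, at most 14 in all, crops included, and the job is handed in when it is done.

Besides the shell and the picture viewer there is one more tool, called after "Request:" as a command line: name --argument value ..., lists and objects as JSON in quotes. carry_out: Moves the arm, as the interface text tells. Its arguments: {"type":"object","properties":{"targets":{"type":"array"},"hand":{"type":"number"}},"required":["targets"]}

```bash
ls; mkdir -p pics; cat > h.py <<'E'
import numpy as np, cv2
from bench import env
from scipy.spatial.transform import Rotation as R
def cam(name,obs=None):
    c=env.calibration(name);K=np.array(c["camera_matrix"]);k1=c["k1"]
    if name=="wrist":
        H=np.array(c["hand_eye"]);T=np.eye(4);T[:3,:3]=R.from_rotvec(obs["tool_rot"]).as_matrix();T[:3,3]=obs["eef_pos"]
        M=T@H;return K,k1,M[:3,:3],M[:3,3]
    o=np.array(c["orientation"],float)
    Rm=o if o.shape==(3,3) else R.from_rotvec(o).as_matrix()
    return K,k1,Rm,np.array(c["position"])
def rays(C,uv):
    K,k1,Rm,p=C;uv=np.atleast_2d(np.array(uv,float))
    d=np.c_[(uv[:,0]-K[0,2])/K[0,0],(uv[:,1]-K[1,2])/K[1,1]]
    s=d.copy()
    for _ in range(20): s=d/(1+k1*(s**2).sum(1,keepdims=True))
    return np.c_[s[:,0],-s[:,1],-np.ones(len(s))]@Rm.T
def plane(C,uv,z):
    r=rays(C,uv);p=C[3];return p+r*((z-p[2])/r[:,2])[:,None]
def proj(C,P):
    K,k1,Rm,p=C;q=(np.atleast_2d(P)-p)@Rm;s=np.c_[q[:,0]/-q[:,2],-q[:,1]/-q[:,2]]
    s=s*(1+k1*(s**2).sum(1,keepdims=True));return s@K[:2,:2].T+K[:2,2]
def cloud(C,dep):
    h,w=dep.shape;u,v=np.meshgrid(np.arange(w),np.arange(h))
    P=C[3]+rays(C,np.c_[u.ravel(),v.ravel()])*dep.ravel()[:,None]
    P[dep.ravel()==0]=np.nan
    return P.reshape(h,w,3)
def shot(name,fn=None):
    o=env.get_obs();im,d=env.get_image(name);C=cam(name,o)
    if fn: cv2.imwrite("pics/"+fn,im[:,:,::-1])
    return o,im,d,C
E
python3 - <<'E'
from h import *
print(env.get_obs())
for n in("scene","top"):
    o,im,d,C=shot(n,n+"1.png"); np.savez("pics/%s1.npz"%n,im=im,d=d); print(n,C)
print(env.calibration("wrist"))
E
```

```text
pics
{'time_s': 0.0, 'joints': array([-1.33407380e+00,  3.59506002e-01,  1.51137711e+00, -3.65890425e-06,
        1.27248669e+00, -1.15094311e-01]), 'qvel': array([ 0.00029187, -0.0014811 , -0.00044983,  0.00114816,  0.00072598,
        0.00112333]), 'joint_torque': array([ 5.36556672e-05, -5.15375590e+01, -2.70724028e+01,  6.73077931e-02,
        3.47946072e-02, -1.13203005e-04]), 'eef_pos': array([ 0.20659126, -0.5625638 ,  0.19573008]), 'tool_rot': array([-3.09136492e+00, -5.49478180e-01,  1.75043242e-04]), 'force': array([-0.17356693,  0.10670678, -0.23353914]), 'torque': array([-0.00964998,  0.05108398, -0.01632158]), 'gripper_force': 0.0, 'opening': 0.08744492760176371}
scene (array([[413.35440304,   0.        , 282.87886133],
       [  0.        , 413.35440304, 211.98756323],
       [  0.        ,   0.        ,   1.        ]]), -0.03723851745587583, array([[ 0.76223694, -0.44789852,  0.46731335],
       [ 0.64725916,  0.53531992, -0.54266764],
       [-0.00710211,  0.71611417,  0.69794703]]), array([ 1.11307823, -0.71871908,  0.89290002]))
top (array([[529.70163286,   0.      
[... 193 characters left out ...]
       [-0.99998879, -0.00290813,  0.00373784],
       [ 0.00356664,  0.05680154,  0.99837912]]), array([ 0.48839377, -0.09712565,  1.71947001]))
{'camera_matrix': array([[322.30159562,   0.        , 278.31129475],
       [  0.        , 322.30159562, 206.57918277],
       [  0.        ,   0.        ,   1.        ]]), 'k1': -0.04681722363175085, 'hand_eye': array([[ 1.13536182e-03,  9.62793938e-01,  2.70234239e-01,
         7.33724387e-02],
       [ 9.99999186e-01, -1.25024376e-03,  2.52988733e-04,
        -5.03924530e-04],
       [ 5.81434690e-04,  2.70233732e-01, -9.62794574e-01,
        -1.87107999e-01],
       [ 0.00000000e+00,  0.00000000e+00,  0.00000000e+00,
         1.00000000e+00]])}
```

View pics/top1.png

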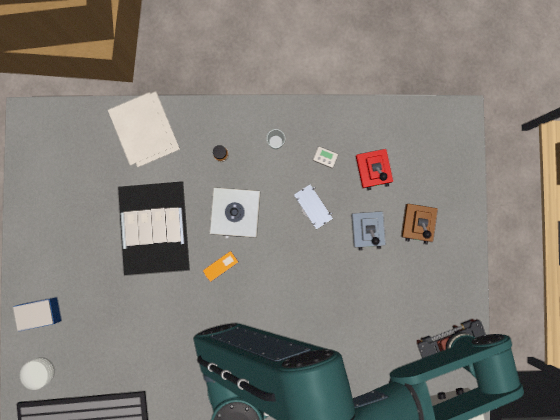

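View pics/scene1.png

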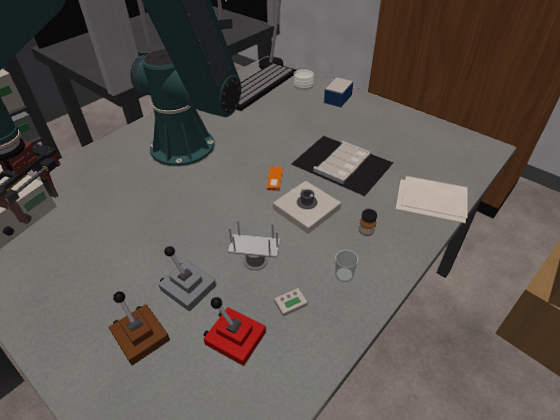

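The top view shows the rack with 4 boxes at (153,227), the rotator at (235,212), the platform at (313,206) and the grey control at (369,230). The bystanders are the jar (220,153), beaker (276,138) and timer (325,157). The orange decoy is at (220,266), and the red and brown controls are at (375,168) and (420,223).

```bash
python3 - <<'E'
from h import *
C=cam("top")
for n,uv,z in [("rack",(153,227),0.003),("rowcorners",(123,210),.019),("rowBL",(125,247),.019),("rowTR",(181,207),.019),("rowBR",(183,243),.019),("spindle",(235,212),.07),("platform",(313,206),.06),("control",(369,230),.03),("ball",(376,241),.12),("orange",(220,266),.015),("jar",(220,153),.07),("beaker",(276,138),.07),("timer",(325,157),.018),("red",(375,168),.03)]:
    print(n,plane(C,uv,z)[0].round(3))
d=np.load("pics/top1.npz");P=cloud(C,d["d"]);im=d["im"].astype(int)
# depth-based refinement
def rect(mask):
    n,l,s,c=cv2.connectedComponentsWithStats(mask.astype(np.uint8));i=1+np.argmax(s[1:,4]);m=l==i
    q=P[m][:,:2];r=cv2.minAreaRect(q[~np.isnan(q[:,0])].astype(np.float32));print(r,np.nanmedian(P[m][:,2]),m.sum());return m
u,v=np.meshgrid(np.arange(560),np.arange(420))
box=lambda a,b,c,e:(u>a)&(u<b)&(v>c)&(v<e)
rect(box(110,190,175,280)&(im.max(2)<40))     # mat
rect(box(115,190,195,260)&(im.min(2)>170))
rect(box(205,265,183,242)&(im.min(2)>150)&(P[...,2]<.045))
rect(box(290,335,180,232)&(P[...,2]>.045)&(P[...,2]<.075))
rect(box(345,390,205,255)&(P[...,2]>.02)&(P[...,2]<.04))
E
```

```text
rack [0.517 0.293 0.003]
rowcorners [0.572 0.388 0.019]
rowBL [0.453 0.38  0.019]
rowTR [0.581 0.2   0.019]
rowBR [0.465 0.193 0.019]
spindle [0.562 0.022 0.07 ]
platform [ 0.581 -0.222  0.06 ]
control [ 0.505 -0.403  0.03 ]
ball [ 0.471 -0.407  0.12 ]
orange [0.391 0.074 0.015]
jar [0.748 0.07  0.07 ]
beaker [ 0.795 -0.106  0.07 ]
timer [ 0.742 -0.265  0.018]
red [ 0.704 -0.425  0.03 ]
((0.4035690724849701, 0.3740709722042084), (0.020627222955226898, 0.03547913208603859), 64.18943786621094) 0.003983321467049716 30
((0.5157561302185059, 0.2957350015640259), (0.11768010258674622, 0.20165349543094635), 4.756247520446777) 0.018772737138904372 1951
((0.5642596483230591, 0.029552266001701355), (0.15465283393859863, 0.14843127131462097), 85.31410217285156) 0.03467368719802533 1840
((0.5794562101364136, -0.22186845541000366), (0.13009917736053467, 0.0625755712389946), 33.272891998291016) 0.06667410460913481 796
((0.5032379031181335, -0.40171900391578674), (0.11968871206045151, 0.09888861328363419), 4.19689416885376) 0.02974111186106243 678
```

Request:
carry_out --targets '[{"translation":[0,0,-2.7],"yaw":-6.5},{"translation":[0,0,-2.7],"yaw":-6.6},{"translation":[4.15,-0.68,0],"yaw":0},{"translation":[4.15,-0.68,0],"yaw":0},{"translation":[4.15,-0.68,0],"yaw":0},{"translation":[4.15,-0.68,0],"yaw":0},{"translation":[4.15,-0.68,0],"yaw":0},{"translation":[4.15,-0.68,0],"yaw":0},{"translation":[4.15,-0.68,0],"yaw":0},{"translation":[4.15,-0.68,0],"yaw":0},{"translation":[4.15,-0.68,0],"yaw":0},{"translation":[4.15,-0.68,0],"yaw":0},{"translation":[4.15,-0.68,0],"yaw":0},{"translation":[4.15,-0.68,0],"yaw":0},{"translation":[0,0,0],"yaw":0},{"translation":[0,0,0],"yaw":0}]'

```text
time_s: 1.7
eef_pos: [0.5783, -0.2212, 0.2499]
tool_rot: [-3.009, -0.902, 0.002]
force: [-0.0, 0.2, -0.5]
opening: 0.0878
gripper_force: 0.0
```

```bash
python3 - <<'E'
from h import *
o,im,d,C=shot("wrist","w1.png"); np.savez("pics/w1.npz",im=im,d=d)
print(o["time_s"],o["eef_pos"],o["tool_rot"],o["qvel"].max())
P=cloud(C,d)
m=(P[...,2]>.058)&(P[...,2]<.078)&(np.hypot(P[...,0]-.579,P[...,1]+.222)<.08)
m=cv2.morphologyEx(m.astype(np.uint8),cv2.MORPH_OPEN,np.ones((5,5)))
q=P[m>0];print(cv2.minAreaRect(q[:,:2].astype(np.float32)),q.mean(0))
E
```

```text
1.7 [ 0.57834224 -0.22116508  0.24988028] [-3.00861697e+00 -9.02017191e-01  2.10848925e-03] 0.014195675843620493
((0.5791418552398682, -0.22029106318950653), (0.12993380427360535, 0.06219206750392914), 33.12947463989258) [ 0.58146909 -0.2186487   0.06597548]
```

View pics/w1.png

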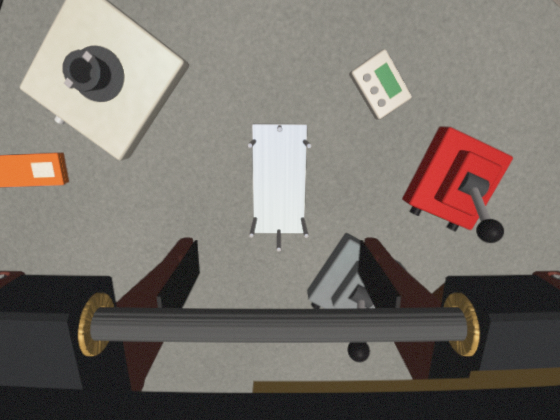

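The wrist view shows the platform plate centred at (279,180) with its six posts. The rotator is at upper left with its spindle at (87,68) and dogs at (88,56) and (75,88). I'll look at the spindle from directly above.

Request:
carry_out --targets '[{"translation":[2.05,-3.58,0],"yaw":0},{"translation":[2.05,-3.58,0],"yaw":0},{"translation":[2.05,-3.58,0],"yaw":0},{"translation":[2.05,-3.58,0],"yaw":0},{"translation":[2.05,-3.58,0],"yaw":0},{"translation":[2.05,-3.58,0],"yaw":0},{"translation":[0,0,0],"yaw":0},{"translation":[0,0,0],"yaw":0}]'

```text
time_s: 2.55
eef_pos: [0.5629, 0.0244, 0.2507]
tool_rot: [3.009, 0.899, -0.001]
force: [0.8, 0.1, -0.1]
opening: 0.0877
gripper_force: 0.0
```

```bash
python3 - <<'E'
from h import *
o,im,d,C=shot("wrist"); np.savez("pics/w2.npz",im=im,d=d,p=o["eef_pos"],r=o["tool_rot"])
print(o["time_s"],o["eef_pos"],o["tool_rot"])
P=cloud(C,d)
m=(P[...,2]>.062)&(P[...,2]<.085)&(np.hypot(P[...,0]-.563,P[...,1]-.026)<.04)
q=P[m];print(m.sum(),cv2.minEnclosingCircle(q[:,:2].astype(np.float32)),q.mean(0))
m2=m&(P[...,2]>.0735);n,l,s,c=cv2.connectedComponentsWithStats(m2.astype(np.uint8))
for i in range(1,n):
    if s[i,4]>5: print(s[i],P[l==i].mean(0),c[i])
uv=proj(C,[.563,.026,.07])[0].astype(int);print(uv)
u,v=uv;cv2.imwrite("pics/w2c.png",cv2.resize(im[v-50:v+50,u-60:u+60,::-1],None,fx=6,fy=6,interpolation=cv2.INTER_CUBIC))
E
```

```text
2.55 [0.56286696 0.02435736 0.250671  ] [ 3.00932968e+00  8.99452412e-01 -6.37445015e-04]
742 ((0.5635918378829956, 0.027583353221416473), 0.022053522989153862) [0.56333629 0.02774447 0.06934527]
[284 165   9  10  52] [0.58134924 0.02437934 0.07493358] [287.82692308 169.32692308]
[262 188   9   9  43] [0.54561931 0.0309558  0.07490555] [265.88372093 191.88372093]
[277 181]
```

View pics/w2c.png

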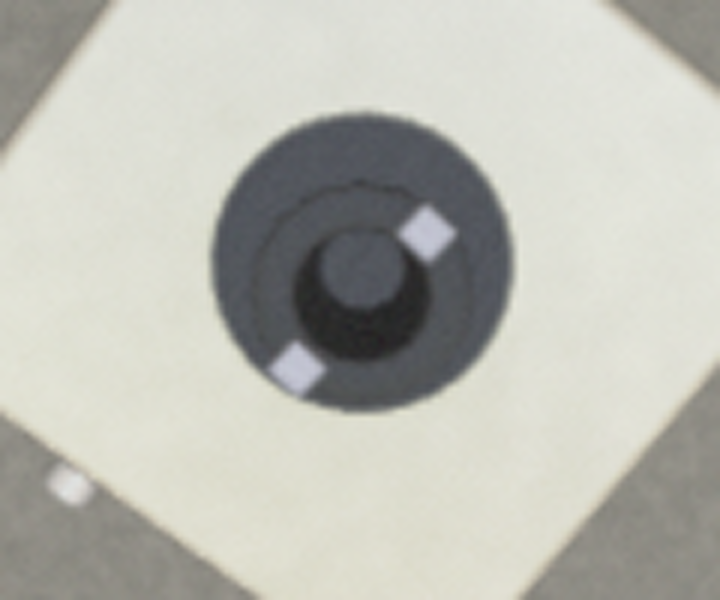

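Both measurements agree. The spindle is at (0.5635, 0.0277) with its dogs along -10.4°, and the platform is at (0.5791, -0.2203) at 33.1°. Now I'll grasp the platform.

Request:
carry_out --targets '[{"translation":[-2.01,3.56,0],"yaw":0.15},{"translation":[-2.01,3.56,0],"yaw":0},{"translation":[-2.01,3.56,0],"yaw":0},{"translation":[-2.01,3.56,0],"yaw":0},{"translation":[-2.01,3.56,0],"yaw":0},{"translation":[-2.01,3.56,0],"yaw":0},{"translation":[0,0,0],"yaw":0},{"translation":[0,0,4],"yaw":0},{"translation":[0,0,4],"yaw":0},{"translation":[0,0,4],"yaw":0},{"translation":[0,0,4],"yaw":0},{"translation":[0,0,2.5],"yaw":0},{"translation":[0,0,1.8],"yaw":0},{"translation":[0,0,0],"yaw":0},{"translation":[0,0,0],"yaw":0}]'

```text
time_s: 4.1
eef_pos: [0.5788, -0.2203, 0.0477]
tool_rot: [-3.011, -0.893, 0.001]
force: [-0.3, 1.0, 0.6]
opening: 0.0883
gripper_force: 0.0
```

Request:
carry_out --targets '[{"translation":[0,0,0],"yaw":0},{"translation":[0,0,0],"yaw":0},{"translation":[0,0,0],"yaw":0},{"translation":[0,0,0],"yaw":0},{"translation":[0,0,0],"yaw":0},{"translation":[0,0,0],"yaw":0},{"translation":[0,0,0],"yaw":0},{"translation":[0,0,0],"yaw":0}]' --hand 5.5

```text
time_s: 4.9
eef_pos: [0.5792, -0.2195, 0.0475]
tool_rot: [-3.011, -0.895, 0.0]
force: [0.0, 0.2, 0.9]
opening: 0.055
gripper_force: 0.0
```

```bash
python3 - <<'E'
from h import *
o,im,d,C=shot("wrist","w3.png")
print(o["opening"],o["gripper_force"])
E
```

```text
0.055035973659625176 0.0
```

View pics/w3.png

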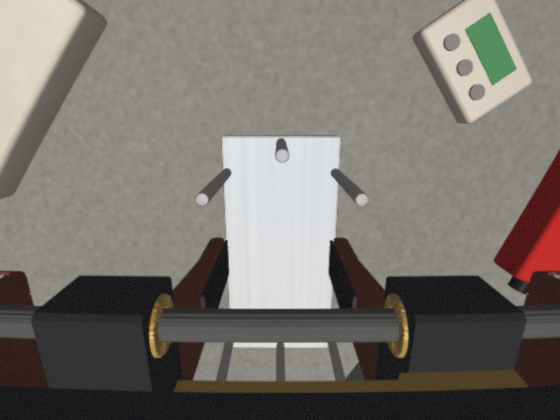

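The view shows the fingers at the plate's edges, about (220,270) and (340,270). I commanded 55 mm and there is no force yet, so I'll close further.

Request:
carry_out --targets '[{"translation":[0,0,0],"yaw":0},{"translation":[0,0,0],"yaw":0},{"translation":[0,0,0],"yaw":0},{"translation":[0,0,0],"yaw":0},{"translation":[0,0,0],"yaw":0},{"translation":[0,0,0],"yaw":0}]' --hand 4.0

```text
time_s: 5.55
eef_pos: [0.5792, -0.2196, 0.0475]
tool_rot: [-3.011, -0.895, -0.0]
force: [0.8, 0.9, 0.4]
opening: 0.0402
gripper_force: 0.0
```

```bash
python3 - <<'E'
from h import *
o,im,d,C=shot("wrist"); np.savez("pics/w4.npz",im=im,d=d)
P=cloud(C,d)
print(o["eef_pos"],o["opening"],o["gripper_force"])
# fingers region depth: row 260-300
for v in (200,240,270,300):
    print(v,[(u,*(P[v,u]*1000).round(0)) for u in range(190,380,12)])
E
```

```text
[ 0.5792341  -0.21956314  0.04754134] 0.04023938837556387 0.0
200 [(190, np.float64(553.0), np.float64(-156.0), np.float64(0.0)), (202, np.float64(602.0), np.float64(-172.0), np.float64(124.0)), (214, np.float64(563.0), np.float64(-171.0), np.float64(0.0)), (226, np.float64(588.0), np.float64(-179.0), np.float64(66.0)), (238, np.float64(592.0), np.float64(-184.0), np.float64(66.0)), (250, np.float64(596.0), np.float64(-190.0), np.float64(66.0)), (262, np.float64(599.0), np.float64(-195.0), np.float64(64.0)), (274, np.float64(603.0), np.float64(-201.0), np.float64(68.0)), (286, np.float64(606.0), np.float64(-206.0), np.float64(66.0)), (298, np.float64(610.0), np.float64(-212.0), np.float64(66.0)), (310, np.float64(613.0), np.float64(-217.0), np.float64(66.0)), (322, np.float64(617.0), np.float64(-223.0), np.float64(66.0)), (334, np.float64(620.0), np.float64(-228.0), np.float64(66.0)), (346, np.float64(617.0), np.float64(-255.0), np.float64(-1.0)), (358, np.float64(632.0), np.float64(-218.0), np.float64(124.0)), (370, np.float64(627.0), np.float64(-270.0), np.float64(-0.0))]
240 [(190
[... 2391 characters left out ...]
.float64(543.0), np.float64(-222.0), np.float64(66.0)), (262, np.float64(547.0), np.float64(-228.0), np.float64(66.0)), (274, np.float64(551.0), np.float64(-234.0), np.float64(66.0)), (286, np.float64(555.0), np.float64(-240.0), np.float64(66.0)), (298, np.float64(559.0), np.float64(-246.0), np.float64(66.0)), (310, np.float64(563.0), np.float64(-252.0), np.float64(65.0)), (322, np.float64(583.0), np.float64(-240.0), np.float64(104.0)), (334, np.float64(597.0), np.float64(-232.0), np.float64(130.0)), (346, np.float64(602.0), np.float64(-233.0), np.float64(135.0)), (358, np.float64(614.0), np.float64(-221.0), np.float64(162.0)), (370, np.float64(618.0), np.float64(-219.0), np.float64(169.0))]
```

```bash
python3 - <<'E'
from h import *
H=np.array(env.calibration("wrist")["hand_eye"]);c=env.calibration("wrist")
K=np.array(c["camera_matrix"]);C=(K,c["k1"],H[:3,:3],H[:3,3])
for f in("w1","w4"):
    d=np.load("pics/%s.npz"%f);Q=cloud(C,d["d"])
    m=(abs(Q[...,0])<.03)&(abs(Q[...,1])<.1)&(Q[...,2]<(.06 if f=="w1" else -.0235))&(Q[...,2]>-.1)
    q=Q[m]
    for s in(1,-1):
        w=q[q[:,1]*s>0]; print(f,s,"tip z",np.percentile(w[:,2],[90,97,99.5,100])*1000)
        t=w[w[:,2]>w[:,2].max()-.006];print(t.min(0)*1000,t.max(0)*1000)
E
```

```text
w1 1 tip z [-37.12117103 -29.25632502 -25.8609719  -22.81997352]
[ -9.80896517  42.73746593 -28.80492251] [ 11.37736935  51.79330408 -22.81997352]
w1 -1 tip z [-36.9948052  -29.24320597 -25.73532905 -24.39841014]
[-10.24283366 -53.32268811 -30.3609803 ] [ 11.44724332 -44.17997221 -24.39841014]
w4 1 tip z [-36.67688988 -29.08799598 -25.40707374 -24.33813281]
[ -9.76947311  19.3961755  -30.25603959] [ 11.6106972   28.47003554 -24.33813281]
w4 -1 tip z [-36.70572672 -28.88807137 -25.64963502 -24.16163902]
[ -9.60330149 -29.38102122 -30.16114688] [ 11.37410289 -20.36226957 -24.16163902]
```

The depth image shows the real fingertips sitting about 24 mm behind the reported TCP, so the fingers closed above the plate. I'll reopen, go 2 cm lower and grip again.

Request:
carry_out --targets '[{"translation":[0,0,0],"yaw":0},{"translation":[0,0,0],"yaw":0},{"translation":[0,0,0],"yaw":0},{"translation":[0,0,0],"yaw":0},{"translation":[0,0,0],"yaw":0},{"translation":[0,0,0],"yaw":0},{"translation":[0,0,0],"yaw":0},{"translation":[0,0,0],"yaw":0},{"translation":[0,0,0.5],"yaw":0},{"translation":[0,0,0.5],"yaw":0},{"translation":[0,0,0.5],"yaw":0},{"translation":[0,0,0.5],"yaw":0},{"translation":[0,0,0],"yaw":0},{"translation":[0,0,0],"yaw":0}]' --hand 8.78

```text
time_s: 7.0
eef_pos: [0.5791, -0.2195, 0.0272]
tool_rot: [-3.011, -0.895, 0.001]
force: [0.6, 0.1, -0.0]
opening: 0.088
gripper_force: 0.0
```

Request:
carry_out --targets '[{"translation":[0,0,0],"yaw":0},{"translation":[0,0,0],"yaw":0},{"translation":[0,0,0],"yaw":0},{"translation":[0,0,0],"yaw":0},{"translation":[0,0,0],"yaw":0},{"translation":[0,0,0],"yaw":0},{"translation":[0,0,0],"yaw":0},{"translation":[0,0,0],"yaw":0}]' --hand 5.5

```text
time_s: 7.8
eef_pos: [0.5795, -0.2198, 0.0278]
tool_rot: [3.011, 0.895, 0.001]
force: [0.5, -0.4, 1.2]
opening: 0.0618
gripper_force: 30.0
```

Request:
carry_out --targets '[{"translation":[0,0,-1],"yaw":0},{"translation":[0,0,-2],"yaw":0},{"translation":[0,0,-2.5],"yaw":0},{"translation":[0,0,-2.5],"yaw":0},{"translation":[0,0,-2],"yaw":0},{"translation":[0,0,0],"yaw":0},{"translation":[1.52,-2.7,0],"yaw":0},{"translation":[1.52,-2.7,0],"yaw":0},{"translation":[1.52,-2.7,0],"yaw":0},{"translation":[1.52,-2.7,0],"yaw":0},{"translation":[1.52,-2.7,0],"yaw":0},{"translation":[1.52,-2.7,0],"yaw":0},{"translation":[1.52,-2.7,0],"yaw":0},{"translation":[1.54,-2.7,0],"yaw":0},{"translation":[0,0,0],"yaw":7.25},{"translation":[0,0,0],"yaw":7.25},{"translation":[0,0,0],"yaw":7.25},{"translation":[0,0,0],"yaw":7.25},{"translation":[0,0,0],"yaw":7.25},{"translation":[0,0,0],"yaw":7.25}]'

```text
time_s: 9.8
eef_pos: [0.5616, 0.0281, 0.126]
tool_rot: [-3.128, 0.293, 0.005]
force: [0.3, 0.4, -3.9]
opening: 0.0617
gripper_force: 30.0
```

Request:
carry_out --targets '[{"translation":[0,0,0],"yaw":0},{"translation":[0,0,0],"yaw":0}]'

```text
time_s: 10.0
eef_pos: [0.5623, 0.028, 0.1266]
tool_rot: [-3.129, 0.279, 0.003]
force: [1.0, 0.9, -3.8]
opening: 0.0618
gripper_force: 30.0
```

```bash
python3 - <<'E'
from h import *
o,im,d,C=shot("wrist","w5.png")
print(o["eef_pos"],o["tool_rot"],o["opening"],o["gripper_force"])
P=cloud(C,d);z0=o["eef_pos"][2]
H=np.linalg.inv(np.r_[np.c_[R.from_rotvec(o["tool_rot"]).as_matrix(),o["eef_pos"]],[[0,0,0,1]]])
Q=P@H[:3,:3].T+H[:3,3]
hsv=cv2.cvtColor(im,cv2.COLOR_RGB2HSV)
m=(abs(Q[...,2]+.0395)<.006)&(abs(Q[...,0])<.08)&(abs(Q[...,1])<.04)&(hsv[...,2]>150)
m=cv2.morphologyEx(m.astype(np.uint8),cv2.MORPH_OPEN,np.ones((3,3)))>0
q=Q[m];print(m.sum(),"plate top tool coords",q.min(0),q.max(0),np.median(q,0),cv2.minAreaRect(q[:,:2].astype(np.float32)))
A=np.c_[q[:,:2],np.ones(len(q))];print("tilt",np.linalg.lstsq(A,q[:,2],rcond=None)[0])
# top cam check of position
o2,im2,d2,C2=shot("top");P2=cloud(C2,d2)
m=(abs(P2[...,2]-(z0+.0395))<.008)&(np.hypot(P2[...,0]-.5635,P2[...,1]-.0277)<.09);w=P2[m];print(m.sum(),w.mean(0))
E
```

```text
[0.56225718 0.02797361 0.12658296] [-3.12900204  0.2793087   0.00338036] 0.06182339550167736 29.99941796064377
23317 plate top tool coords [-0.06655953 -0.03137277 -0.04514492] [ 0.06371787  0.03111841 -0.0356847 ] [ 0.01766686 -0.00031156 -0.03819154] ((-0.0016434714198112488, 0.0001180693507194519), (0.06230638548731804, 0.13026227056980133), 89.55179595947266)
tilt [ 0.00117303 -0.00039392 -0.0382073 ]
136 [0.51402459 0.04371207 0.16535744]
```

Request:
carry_out --targets '[{"translation":[0.24,0,1],"yaw":0},{"translation":[0,0,1.5],"yaw":0},{"translation":[0,0,1.5],"yaw":0},{"translation":[0,0,0.5],"yaw":0},{"translation":[0,0,0],"yaw":0},{"translation":[0,0,0],"yaw":0},{"translation":[0,0,0],"yaw":0}]'

```text
time_s: 10.8
eef_pos: [0.5663, 0.0274, 0.0832]
tool_rot: [-3.129, 0.284, -0.002]
force: [-0.5, 0.4, -3.4]
opening: 0.0617
gripper_force: 30.0
```

Request:
carry_out --targets '[{"translation":[0,0,0.5],"yaw":0},{"translation":[0,0,0.5],"yaw":0},{"translation":[0,0,0.5],"yaw":0},{"translation":[0,0,0.5],"yaw":0},{"translation":[0,0,0.4],"yaw":0},{"translation":[0,0,0],"yaw":0},{"translation":[0,0,0],"yaw":0}]'

```text
time_s: 11.5
eef_pos: [0.5656, 0.0275, 0.0584]
tool_rot: [-3.129, 0.285, 0.001]
force: [-0.3, 0.5, -4.1]
opening: 0.0622
gripper_force: 30.0
```

Request:
carry_out --targets '[{"translation":[-0.05,0,0.2],"yaw":0},{"translation":[0,0,0.2],"yaw":0},{"translation":[0,0,0.2],"yaw":0},{"translation":[0,0,0.2],"yaw":0},{"translation":[0,0,0],"yaw":0},{"translation":[0,0,0],"yaw":0}]'

```text
time_s: 12.1
eef_pos: [0.5653, 0.0275, 0.0526]
tool_rot: [-3.129, 0.284, -0.001]
force: [-5.6, -0.2, 15.2]
opening: 0.0618
gripper_force: 30.0
```

Request:
carry_out --targets '[{"translation":[0,0,0.15],"yaw":0},{"translation":[0,0,0.15],"yaw":0},{"translation":[0,0,0.1],"yaw":0},{"translation":[0,0,0],"yaw":0},{"translation":[0,0,0],"yaw":0}]'

```text
time_s: 12.6
eef_pos: [0.5664, 0.0273, 0.0519]
tool_rot: [3.128, -0.284, 0.006]
force: [-13.9, -0.8, 43.0]
opening: 0.0621
gripper_force: 30.0
```

It's blocked 6 mm high, so the slot is resting on the dogs, with a sideways force toward -x. I'll ease up, shift by the estimated hand-eye bias and try again.

Request:
carry_out --targets '[{"translation":[0,0,-0.5],"yaw":0},{"translation":[0,0,-0.2],"yaw":0},{"translation":[-0.15,0.07,0],"yaw":0},{"translation":[0,0,0],"yaw":0},{"translation":[0,0,0],"yaw":0}]'

```text
time_s: 13.1
eef_pos: [0.5642, 0.027, 0.0533]
tool_rot: [-3.129, 0.285, -0.001]
force: [2.3, -0.4, -2.0]
opening: 0.0618
gripper_force: 30.0
```

Request:
carry_out --targets '[{"translation":[0,0,0.15],"yaw":0},{"translation":[0,0,0.15],"yaw":0},{"translation":[0,0,0.15],"yaw":0},{"translation":[0,0,0],"yaw":0},{"translation":[0,0,0],"yaw":0}]'

```text
time_s: 13.6
eef_pos: [0.5645, 0.027, 0.052]
tool_rot: [3.129, -0.284, 0.003]
force: [-7.0, 0.2, 26.5]
opening: 0.0611
gripper_force: 30.0
```

Request:
carry_out --targets '[{"translation":[0,0,-0.15],"yaw":0},{"translation":[0,0.05,0],"yaw":0},{"translation":[0,0.05,0],"yaw":0},{"translation":[0,0.05,0],"yaw":0},{"translation":[0,0,0],"yaw":0},{"translation":[0,0,0],"yaw":0}]'

```text
time_s: 14.2
eef_pos: [0.5644, 0.0269, 0.0521]
tool_rot: [-3.126, 0.285, -0.003]
force: [-1.0, 5.6, 14.6]
opening: 0.0619
gripper_force: 30.0
```

```bash
python3 - <<'E'
from h import *
o=env.get_obs();Rm=R.from_rotvec(o["tool_rot"]).as_matrix()
print(o["eef_pos"],o["force"]@Rm,o["torque"]@Rm)
E
```

```text
[0.56439354 0.02691959 0.05211965] [ -1.95437346  -5.3208904  -14.61849871] [ 0.82136459 -0.34703898  0.01516931]
```

Request:
carry_out --targets '[{"translation":[0,0,-0.4],"yaw":0},{"translation":[0,0,0],"yaw":0},{"translation":[0,0,0.2],"yaw":0},{"translation":[0,0,0.2],"yaw":0},{"translation":[0,0,0.1],"yaw":0},{"translation":[0,0,0],"yaw":0}]'

```text
time_s: 14.8
eef_pos: [0.5646, 0.026, 0.052]
tool_rot: [-3.128, 0.285, -0.004]
force: [-2.1, 4.6, 22.9]
opening: 0.0615
gripper_force: 30.0
```

```bash
python3 - <<'E'
from h import *
o=env.get_obs();Rm=R.from_rotvec(o["tool_rot"]).as_matrix()
print(o["eef_pos"],o["tool_rot"],o["force"]@Rm,o["torque"]@Rm)
E
```

```text
[0.5646186  0.02598738 0.05203097] [-3.1277681   0.28499804 -0.0041522 ] [ -2.84585337  -4.15274075 -22.94486981] [ 0.64670773 -0.50889136 -0.01241562]
```

I made an arithmetic slip: the plate centre is 0.0355 m above the TCP, so TCP z = 0.052 puts it 17.5 mm above the mouth. That means it is already seated. I'll relax the forces and let go.

Request:
carry_out --targets '[{"translation":[0,-0.12,0],"yaw":0},{"translation":[0,0,-0.2],"yaw":0},{"translation":[0,0,0],"yaw":0}]'

```text
time_s: 15.1
eef_pos: [0.5644, 0.0263, 0.0521]
tool_rot: [3.128, -0.284, 0.002]
force: [0.7, 1.0, 8.0]
opening: 0.0619
gripper_force: 30.0
```

Request:
carry_out --targets '[{"translation":[0,0,0],"yaw":0},{"translation":[0,0,0],"yaw":0},{"translation":[0,0,0],"yaw":0},{"translation":[0,0,0],"yaw":0},{"translation":[0,0,0],"yaw":0},{"translation":[0,0,0],"yaw":0},{"translation":[0,0,0],"yaw":0},{"translation":[0,0,0],"yaw":0},{"translation":[0,0,-2],"yaw":0},{"translation":[0,0,-4],"yaw":0},{"translation":[0,0,-4],"yaw":0},{"translation":[0,0,-4],"yaw":0},{"translation":[0,0,-4],"yaw":0},{"translation":[0,0,-2],"yaw":0},{"translation":[0,0,0],"yaw":0},{"translation":[0,0,0],"yaw":0}]' --hand 8.78

```text
time_s: 16.7
eef_pos: [0.5632, 0.0268, 0.2512]
tool_rot: [-3.129, 0.285, 0.0]
force: [0.4, 0.7, -1.2]
opening: 0.088
gripper_force: 0.0
```

```bash
cat >> h.py <<'E'
def toolQ(o,P):
    Rm=R.from_rotvec(o["tool_rot"]).as_matrix();return (P-o["eef_pos"])@Rm
def plate(o,im,P):
    m=(abs(P[...,2]-.091)<.006)&(np.hypot(P[...,0]-.563,P[...,1]-.027)<.09)
    m=cv2.morphologyEx(m.astype(np.uint8),cv2.MORPH_OPEN,np.ones((5,5)))>0
    q=P[m];r=cv2.minAreaRect(q[:,:2].astype(np.float32));A=np.c_[q[:,:2]-q[:,:2].mean(0),np.ones(len(q))]
    print("plate",r,"z/tilt",np.linalg.lstsq(A,q[:,2],rcond=None)[0])
E
python3 - <<'E'
from h import *
o,im,d,C=shot("wrist","w6.png");np.savez("pics/w6.npz",im=im,d=d)
print(o["time_s"],o["eef_pos"],o["tool_rot"]);plate(o,im,cloud(C,d))
E
```

```text
16.7 [0.56321148 0.02682961 0.25118312] [-3.12854417e+00  2.84541854e-01  1.04216430e-04]
plate ((0.5623646378517151, 0.026899755001068115), (0.062224969267845154, 0.1285875141620636), 79.56303405761719) z/tilt [-0.00139703  0.00039158  0.09094161]
```

View pics/w6.png

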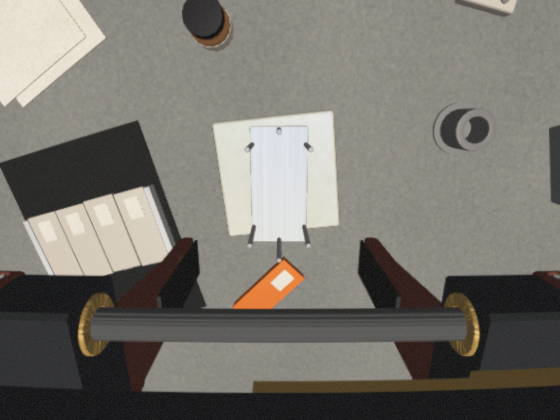

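The platform is home: plate top at z = 0.091, angle -10.4°, flat, with the centre at (279,185). The rack is at lower left with 4 boxes, around (100,235). Next I'll look at the rack from above.

Request:
carry_out --targets '[{"translation":[0,0,0],"yaw":-7.5},{"translation":[0,0,0],"yaw":-7.6},{"translation":[-0.3,-3.8,0],"yaw":0},{"translation":[-0.3,-3.8,0],"yaw":0},{"translation":[-0.3,-3.8,0],"yaw":0},{"translation":[-0.3,-3.8,0],"yaw":0},{"translation":[-0.3,-3.8,0],"yaw":0},{"translation":[-0.3,-3.8,0],"yaw":0},{"translation":[-0.3,-3.8,0],"yaw":0},{"translation":[0,0,0],"yaw":0},{"translation":[0,0,0],"yaw":0}]'

```text
time_s: 17.85
eef_pos: [0.5194, 0.2902, 0.2494]
tool_rot: [3.137, 0.132, -0.005]
force: [0.8, -1.1, -0.5]
opening: 0.0877
gripper_force: 0.0
```

```bash
python3 - <<'E'
from h import *
o,im,d,C=shot("wrist","w7.png");np.savez("pics/w7.npz",im=im,d=d)
print(o["time_s"],o["eef_pos"],o["tool_rot"],o["joints"]);P=cloud(C,d)
hsv=cv2.cvtColor(im,cv2.COLOR_RGB2HSV)
m=(P[...,2]>.013)&(P[...,2]<.026)&(hsv[...,2]>120)&(np.hypot(P[...,0]-.516,P[...,1]-.296)<.18)
q=P[m];print(m.sum(),cv2.minAreaRect(q[:,:2].astype(np.float32)),np.median(q,0))
mb=(hsv[...,2]<50)&(abs(P[...,2]-.003)<.005)&(np.hypot(P[...,0]-.516,P[...,1]-.296)<.2)
mb=cv2.morphologyEx((mb|m).astype(np.uint8),cv2.MORPH_OPEN,np.ones((3,3)))>0
q=P[mb];print("mat",cv2.minAreaRect(q[:,:2].astype(np.float32)))
E
```

```text
17.85 [0.51942412 0.2902157  0.24943754] [ 3.13712166  0.13206304 -0.00539822] [ 3.93735290e-01  3.11962074e-01  1.44674809e+00 -4.07033928e-04
  1.38669194e+00  1.88046281e+00]
12218 ((0.5150654315948486, 0.2946070730686188), (0.11998195201158524, 0.19625398516654968), 4.54921817779541) [0.52135455 0.29543124 0.01789855]
mat ((0.5136963129043579, 0.2953348457813263), (0.2847154438495636, 0.20780049264431), 4.596444606781006)
```

View pics/w7.png

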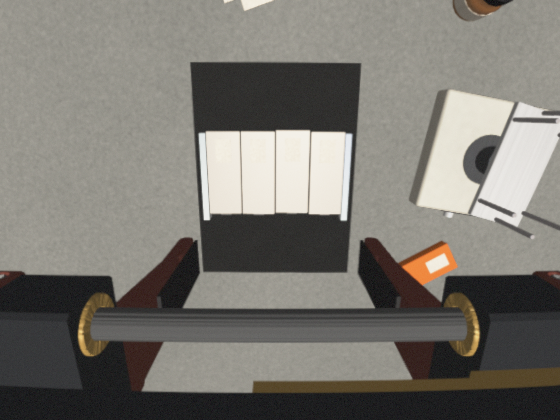

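The boxes sit in a row at image columns 224, 258, 293 and 327 (rows 130-215), rack centre (0.515, 0.295), angle 4.6°. I'll close the fingers, go behind the near end of the right-most box (y = -67) and push it out away from the robot.

Request:
carry_out --targets '[{"translation":[-2.8,2.06,0],"yaw":0},{"translation":[-2.8,2.06,0],"yaw":0},{"translation":[-2.8,2.06,0],"yaw":0},{"translation":[0,0,4],"yaw":0},{"translation":[0,0,4],"yaw":0},{"translation":[0,0,4],"yaw":0},{"translation":[0,0,4],"yaw":0},{"translation":[0,0,4],"yaw":0},{"translation":[0,0,3],"yaw":0},{"translation":[0,0,1],"yaw":0},{"translation":[0,0,1],"yaw":0},{"translation":[0,0,1],"yaw":0},{"translation":[0,0,0],"yaw":0},{"translation":[0,0,0],"yaw":0}]' --hand 0

```text
time_s: 19.3
eef_pos: [0.4427, 0.2219, -0.0077]
tool_rot: [-3.139, -0.129, -0.002]
force: [-0.0, -0.3, -0.1]
opening: 0.0
gripper_force: 0.0
```

Request:
carry_out --targets '[{"translation":[0,0,0.5],"yaw":0},{"translation":[0,0,0],"yaw":0},{"translation":[1.2,0,0],"yaw":0},{"translation":[1.2,0,0],"yaw":0},{"translation":[1.3,0,0],"yaw":0},{"translation":[1.3,0,0],"yaw":0},{"translation":[1.3,0,0],"yaw":0},{"translation":[1.3,0,0],"yaw":0},{"translation":[1,0,0],"yaw":0},{"translation":[0.4,0,0],"yaw":0},{"translation":[0,0,0],"yaw":0}]'

```text
time_s: 20.4
eef_pos: [0.5327, 0.2292, -0.0135]
tool_rot: [-3.139, -0.129, -0.001]
force: [-1.1, 0.8, 0.1]
opening: 0.0005
gripper_force: 0.0
```

Request:
carry_out --targets '[{"translation":[-1,0,0],"yaw":0},{"translation":[0,0,-5],"yaw":0},{"translation":[0,0,-5],"yaw":0},{"translation":[1,0,-5],"yaw":0},{"translation":[3,0,-3],"yaw":0},{"translation":[0,0,0],"yaw":0},{"translation":[0,0,0],"yaw":0}]' --hand 8.78

```text
time_s: 21.1
eef_pos: [0.5607, 0.2315, 0.1658]
tool_rot: [-3.139, -0.129, -0.0]
force: [-0.2, -0.4, -1.2]
opening: 0.0534
gripper_force: 0.0
```

```bash
cat >> h.py <<'E'
def boxes(fn=None):
    o,im,d,C=shot("wrist",fn);P=cloud(C,d);hsv=cv2.cvtColor(im,cv2.COLOR_RGB2HSV)
    m=(P[...,2]>.012)&(P[...,2]<.026)&(hsv[...,2]>150)&(np.hypot(P[...,0]-.516,P[...,1]-.296)<.25)
    sat=hsv[...,1];m&=(im[...,0].astype(int)-im[...,2]>4)
    m=cv2.erode(m.astype(np.uint8),np.ones((3,3)))
    n,l,s,c=cv2.connectedComponentsWithStats(m)
    rv=o["tool_rot"];e=R.from_rotvec(rv).as_matrix()[:,0]
    print(o["time_s"],o["eef_pos"].round(4),"phi",np.degrees(np.arctan2(e[1],e[0])).round(2))
    for i in range(1,n):
        if s[i,4]<150: continue
        p=P[l==i];r=cv2.minAreaRect(p[:,:2].astype(np.float32));t=toolQ(o,np.array([*r[0],.019]))
        pts=cv2.boxPoints(r);a=pts[1]-pts[0];b=pts[2]-pts[1];L=a if np.linalg.norm(a)>np.linalg.norm(b) else b
        ang=np.degrees(np.arctan2(L[1],L[0]));ang=(ang+90)%180-90
        print("box c",np.round(r[0],4),"size",np.round(r[1],4),"ang",round(ang,2),"px",s[i],"z",np.median(p[:,2]).round(4),"tool dxy cm",(t*100).round(2))
    return o,im,P
E
python3 - <<'E'
from h import *
boxes("w8.png")
E
```

```text
21.1 [0.5607 0.2315 0.1658] phi 4.7
box c [0.5554 0.3026] size [0.1824 0.1856] ang -85.14 px [  126    97   175   169 14359] z 0.018 tool dxy cm [ 0.06 -7.12 14.68]
```

View pics/w8.png

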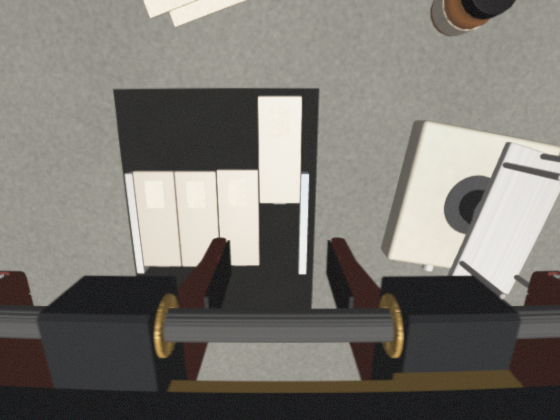

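The pushed box stands alone at (279,150), with its near edge at row 203 and the neighbours ending at row 170. I'll measure it in the rack frame.

```bash
cat >> h.py <<'E'
RC=np.array([.515,.295]);ra=np.radians(4.6);RX=np.array([np.cos(ra),np.sin(ra)]);RY=np.array([-RX[1],RX[0]])
def rackbox(fn=None):
    """the box sticking out of the row at +x"""
    o,im,d,C=shot("wrist",fn);P=cloud(C,d)
    m=(abs(P[...,2]-.018)<.006)&(im.min(2)>120)&(im[...,0].astype(int)-im[...,2]>4)
    r=(P[...,:2]-RC);X=r@RX;Y=r@RY
    f=m&(X>.064)&(X<.2)&(abs(Y)<.16)
    n,l,s,c=cv2.connectedComponentsWithStats(cv2.erode(f.astype(np.uint8),np.ones((2,2))))
    i=1+np.argmax(s[1:,4]);q=P[l==i][:,:2].astype(np.float32)
    rect=cv2.minAreaRect(q);ys=Y[l==i];yc=(np.percentile(ys,1)+np.percentile(ys,99))/2
    a=rect[2]%90;a=a-90 if a>45 else a
    full=m&(abs(Y-yc)<.015)&(X>-.03);xs=X[full];xe=np.percentile(xs,99.7),np.percentile(xs,.3)
    b=RC+RX*(xe[0]-.055)+RY*yc
    t=toolQ(o,np.array([*b,.011]))*100;e=R.from_rotvec(o["tool_rot"]).as_matrix()[:,0]
    print(o["time_s"],o["eef_pos"].round(4),"phi",np.degrees(np.arctan2(e[1],e[0])).round(2))
    print("rect",rect,"ang",a,"yc",yc,"x far/near",xe,"centre",b,"tool cm",t.round(2))
    return o,im,P
E
python3 - <<'E'
from h import *
rackbox()
E
```

```text
21.15 [0.5591 0.2311 0.1644] phi 4.72
rect ((0.6182308197021484, 0.23507648706436157), (0.0682535395026207, 0.04302892088890076), 4.786571502685547) ang 4.786571502685547 yc -0.0680185125279193 x far/near (np.float64(0.13311786641385195), np.float64(0.02352277719745658)) centre [0.59832125 0.23346555] tool cm [ 3.97  0.08 15.33]
```

Request:
carry_out --targets '[{"translation":[3.9,0.1,0],"yaw":0},{"translation":[0,0,4],"yaw":0},{"translation":[0,0,4],"yaw":0},{"translation":[0,0,4],"yaw":0},{"translation":[0,0,3],"yaw":0},{"translation":[0,0,1],"yaw":0},{"translation":[0,0,1],"yaw":0},{"translation":[0,0,0.6],"yaw":0},{"translation":[0,0,0.5],"yaw":0},{"translation":[0,0,0.3],"yaw":0},{"translation":[0,0,0],"yaw":0}]'

```text
time_s: 22.3
eef_pos: [0.6008, 0.2339, -0.0179]
tool_rot: [-3.139, -0.129, -0.001]
force: [0.0, -0.2, 0.2]
opening: 0.0879
gripper_force: 0.0
```

Request:
carry_out --targets '[{"translation":[0,0,0],"yaw":0},{"translation":[0,0,0],"yaw":0},{"translation":[0,0,0],"yaw":0},{"translation":[0,0,0],"yaw":0},{"translation":[0,0,0],"yaw":0},{"translation":[0,0,0],"yaw":0},{"translation":[0,0,0],"yaw":0},{"translation":[0,0,0],"yaw":0},{"translation":[0,0,0],"yaw":0},{"translation":[0,0,0],"yaw":0}]' --hand 3.5

```text
time_s: 23.3
eef_pos: [0.6004, 0.2337, -0.0184]
tool_rot: [-3.139, -0.129, 0.0]
force: [-1.1, 0.4, 0.5]
opening: 0.0438
gripper_force: 30.0
```

Request:
carry_out --targets '[{"translation":[0,0,-1],"yaw":0},{"translation":[0,0,-4],"yaw":0},{"translation":[0,0,-5],"yaw":0},{"translation":[0,0,-5],"yaw":0},{"translation":[0,0,-5],"yaw":0},{"translation":[0,0,0],"yaw":7.5},{"translation":[0,0,0],"yaw":7.6},{"translation":[0.01,3.5,0],"yaw":0},{"translation":[0.01,3.5,0],"yaw":0},{"translation":[0.01,3.5,0],"yaw":0},{"translation":[0.01,3.5,0],"yaw":0},{"translation":[0.01,3.5,0],"yaw":0},{"translation":[0.03,3.5,0],"yaw":0},{"translation":[0,0,0],"yaw":0},{"translation":[0,0,0],"yaw":0},{"translation":[0,0,0],"yaw":0}]'

```text
time_s: 24.9
eef_pos: [0.5635, 0.0278, 0.1819]
tool_rot: [-3.128, 0.284, -0.001]
force: [0.4, 0.2, -2.0]
opening: 0.0437
gripper_force: 30.0
```

```bash
cat >> h.py <<'E'
def held(fn=None):
    o,im,d,C=shot(*(("wrist",fn) if fn else ("wrist",)));P=cloud(C,d);Q=toolQ(o,P)
    e=np.mean([R.from_rotvec(env.get_obs()["tool_rot"]).as_matrix()[:,0] for _ in range(1)],0)
    print(o["time_s"],o["eef_pos"].round(4),"phi",np.degrees(np.arctan2(e[1],e[0])).round(2),"open",o["opening"],o["gripper_force"])
    m=(abs(Q[...,2]+.0385)<.008)&(abs(Q[...,0])<.075)&(abs(Q[...,1])<.0235)&(im.min(2)>90)&(im[...,0].astype(int)-im[...,2]>4)
    m=cv2.morphologyEx(m.astype(np.uint8),cv2.MORPH_OPEN,np.ones((3,3)))>0
    q=Q[m];c=q[abs(q[:,1])<.012]
    A=np.c_[q[:,:2],np.ones(len(q))]
    print("held: x range",np.percentile(c[:,0],[.2,99.8]),"y",np.percentile(q[:,1],[1,99]),"rect",cv2.minAreaRect(q[:,:2].astype(np.float32)),"top/tilt",np.linalg.lstsq(A,q[:,2],rcond=None)[0].round(4))
    return o,im,P
E
python3 - <<'E'
from h import *
held("w9.png")
E
```

```text
24.9 [0.5635 0.0278 0.1819] phi -10.34 open 0.043721311147291046 29.99978005886078
held: x range [-0.0559681   0.05377238] y [-0.02152634  0.02124184] rect ((-0.0014999806880950928, -0.0003258492797613144), (0.11080755293369293, 0.044677481055259705), 0.005811390932649374) top/tilt [ 0.0003 -0.0003 -0.0364]
```

View pics/w9.png

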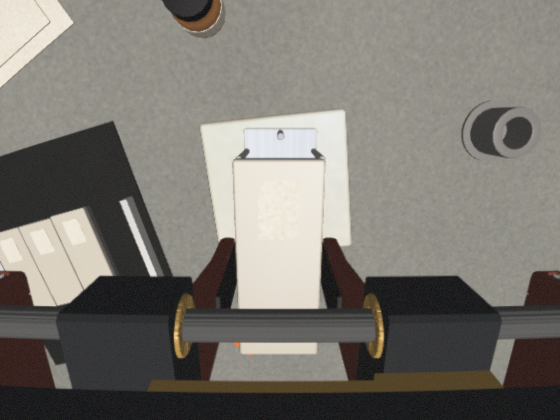

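The box is held level and centred: its x offset is -1.1 mm and its far edge is at row 158, lined up with the plate and posts. I'll lower it.

Request:
carry_out --targets '[{"translation":[0.03,0.08,3],"yaw":0},{"translation":[0,0,2],"yaw":0},{"translation":[0,0,1.5],"yaw":0},{"translation":[0,0,1.5],"yaw":0},{"translation":[0,0,1],"yaw":0},{"translation":[0,0,1],"yaw":0},{"translation":[0,0,0.5],"yaw":0},{"translation":[0,0,0],"yaw":0}]'

```text
time_s: 25.75
eef_pos: [0.5632, 0.0265, 0.0761]
tool_rot: [-3.129, 0.284, 0.002]
force: [-0.3, 0.3, 0.3]
opening: 0.0441
gripper_force: 30.0
```

Request:
carry_out --targets '[{"translation":[0,0,0.2],"yaw":0},{"translation":[0,0,0.1],"yaw":0},{"translation":[0,0,0],"yaw":0}]'

```text
time_s: 26.05
eef_pos: [0.5638, 0.0261, 0.0739]
tool_rot: [-3.129, 0.285, -0.001]
force: [0.4, 0.5, -0.4]
opening: 0.0437
gripper_force: 30.0
```

Request:
carry_out --targets '[{"translation":[0,0,0.1],"yaw":0},{"translation":[0,0,0],"yaw":0},{"translation":[0,0,0],"yaw":0},{"translation":[0,0,0],"yaw":0},{"translation":[0,0,0],"yaw":0},{"translation":[0,0,0],"yaw":0},{"translation":[0,0,-1],"yaw":0},{"translation":[0,0,-4],"yaw":0},{"translation":[0,0,-5],"yaw":0},{"translation":[0,0,-3],"yaw":0},{"translation":[0,0,0],"yaw":0}]' --hand 7

```text
time_s: 27.15
eef_pos: [0.5673, 0.026, 0.2085]
tool_rot: [-3.128, 0.284, -0.016]
force: [0.9, -0.1, 0.7]
opening: 0.0701
gripper_force: 0.0
```

```bash
cat >> h.py <<'E'
def pile(ztop,fn=None):
    o,im,d,C=shot("wrist",fn);P=cloud(C,d)
    e=R.from_rotvec(o["tool_rot"]).as_matrix()[:,0]
    print(o["time_s"],o["eef_pos"].round(4),"phi",np.degrees(np.arctan2(e[1],e[0])).round(2))
    m=(abs(P[...,2]-ztop)<.006)&(np.hypot(P[...,0]-.563,P[...,1]-.027)<.09)&(im[...,0].astype(int)-im[...,2]>4)
    m=cv2.morphologyEx(m.astype(np.uint8),cv2.MORPH_OPEN,np.ones((3,3)))>0
    q=P[m];A=np.c_[q[:,:2]-q[:,:2].mean(0),np.ones(len(q))]
    print("top box",cv2.minAreaRect(q[:,:2].astype(np.float32)),"z/tilt",np.linalg.lstsq(A,q[:,2],rcond=None)[0])
    return o,im,P
E
python3 - <<'E'
from h import *
o,im,P=pile(.107,"w10.png")
E
```

```text
27.15 [0.5673 0.026  0.2085] phi -10.39
top box ((0.561415433883667, 0.02668210119009018), (0.04403429850935936, 0.11123686283826828), 79.88253784179688) z/tilt [ 0.00090028 -0.00040206  0.1069169 ]
```

Request:
carry_out --targets '[{"translation":[0,0,0],"yaw":-7.5},{"translation":[0,0,0],"yaw":-7.6},{"translation":[-1.5,-3.57,0],"yaw":0},{"translation":[-1.5,-3.57,0],"yaw":0},{"translation":[-1.5,-3.57,0],"yaw":0},{"translation":[-1.5,-3.57,0],"yaw":0},{"translation":[-1.5,-3.57,0],"yaw":0},{"translation":[-1.5,-3.57,0],"yaw":0},{"translation":[-1.6,-3.58,0],"yaw":0},{"translation":[0,0,0],"yaw":0},{"translation":[0,0,0],"yaw":0}]' --hand 0

```text
time_s: 28.3
eef_pos: [0.4361, 0.2667, 0.2015]
tool_rot: [3.138, 0.133, -0.003]
force: [0.1, -0.2, -0.2]
opening: 0.0005
gripper_force: 0.0
```

```bash
cat >> h.py <<'E'
def rows():
    """x/y extents of each light column in rack frame"""
    o,im,d,C=shot("wrist");P=cloud(C,d)
    e=R.from_rotvec(o["tool_rot"]).as_matrix()[:,0]
    print(o["time_s"],o["eef_pos"].round(4),"phi",np.degrees(np.arctan2(e[1],e[0])).round(2))
    m=(abs(P[...,2]-.018)<.006)&(im.min(2)>100)&(im[...,0].astype(int)-im[...,2]>4)
    r=P[...,:2]-RC;X=r@RX;Y=r@RY
    t=toolQ(o,np.array([*RC,.011]));print("rack in tool cm",(t*100).round(2))
    for y in(-.067,-.022,.022,.067):
        f=m&(abs(Y-y)<.012)&(abs(X)<.2)
        print(y,f.sum(),np.percentile(X[f],[.5,99.5]).round(4) if f.sum()>50 else None)
    f=m&(abs(X)<.15)&(abs(Y)<.2);print("Y",np.percentile(Y[f],[.5,99.5]).round(4) if f.sum() else None)
E
python3 - <<'E'
from h import *
rows()
E
```

```text
28.3 [0.4361 0.2667 0.2015] phi 4.84
rack in tool cm [ 8.14 -2.18 19.03]
-0.067 0 None
-0.022 2220 [-0.0488  0.0595]
0.022 2240 [-0.0521  0.0574]
0.067 2227 [-0.0514  0.0586]
Y [-0.0441  0.0888]
```

The first box landed within 1 mm of the plate's centre, and the rack is undisturbed. Now I'll push out the second box (y = -22).

Request:
carry_out --targets '[{"translation":[0,0,4],"yaw":0},{"translation":[0,0,4],"yaw":0},{"translation":[0,0,4],"yaw":0},{"translation":[0,0,4],"yaw":0},{"translation":[0,0,3],"yaw":0},{"translation":[0,0,1.5],"yaw":0},{"translation":[0,0,0.9],"yaw":0},{"translation":[0,0,0],"yaw":0},{"translation":[1.4,0,0],"yaw":0},{"translation":[1.2,0,0],"yaw":0},{"translation":[1.3,0,0],"yaw":0},{"translation":[1.3,0,0],"yaw":0},{"translation":[1.3,0,0],"yaw":0},{"translation":[1.3,0,0],"yaw":0},{"translation":[1,0,0],"yaw":0},{"translation":[0.4,0,0],"yaw":0},{"translation":[0,0,0],"yaw":0}]'

```text
time_s: 30.05
eef_pos: [0.5299, 0.2743, -0.0115]
tool_rot: [-3.139, -0.129, -0.001]
force: [-0.1, -0.0, 0.8]
opening: 0.0005
gripper_force: 0.0
```

Request:
carry_out --targets '[{"translation":[-1,0,0],"yaw":0},{"translation":[0,0,-5],"yaw":0},{"translation":[0,0,-5],"yaw":0},{"translation":[1,0,-5],"yaw":0},{"translation":[3,0,-3],"yaw":0},{"translation":[0,0,0],"yaw":0},{"translation":[0,0,0],"yaw":0}]' --hand 8.78

```text
time_s: 30.75
eef_pos: [0.5579, 0.2766, 0.1678]
tool_rot: [-3.139, -0.129, -0.0]
force: [-1.2, -0.1, -0.8]
opening: 0.053
gripper_force: 0.0
```

```bash
python3 - <<'E'
from h import *
rackbox("w11.png");rows()
E
```

```text
30.75 [0.5579 0.2766 0.1678] phi 4.71
rect ((0.6152313947677612, 0.28041183948516846), (0.069453664124012, 0.04288595914840698), 4.746672630310059) ang 4.746672630310059 yc -0.02258691941690013 x far/near (np.float64(0.1344062733096009), np.float64(0.02447530826492292)) centre [0.59596194 0.27885413] tool cm [ 3.81  0.09 15.68]
30.8 [0.5564 0.2762 0.1664] phi 4.71
rack in tool cm [-3.93 -2.22 15.55]
-0.067 0 None
-0.022 2484 [0.0246 0.1341]
0.022 2083 [-0.0514  0.0581]
0.067 1808 [-0.0465  0.0581]
Y [-0.0435  0.0968]
```

Request:
carry_out --targets '[{"translation":[3.75,0.1,0],"yaw":0},{"translation":[0,0,4],"yaw":0},{"translation":[0,0,4],"yaw":0},{"translation":[0,0,4],"yaw":0},{"translation":[0,0,3],"yaw":0},{"translation":[0,0,1],"yaw":0},{"translation":[0,0,1],"yaw":0},{"translation":[0,0,0.6],"yaw":0},{"translation":[0,0,0.6],"yaw":0},{"translation":[0,0,0.4],"yaw":0},{"translation":[0,0,0],"yaw":0}]'

```text
time_s: 31.95
eef_pos: [0.5964, 0.2788, -0.0181]
tool_rot: [-3.139, -0.129, -0.001]
force: [-0.1, 0.4, 0.3]
opening: 0.0878
gripper_force: 0.0
```

Request:
carry_out --targets '[{"translation":[0,0,0],"yaw":0},{"translation":[0,0,0],"yaw":0},{"translation":[0,0,0],"yaw":0},{"translation":[0,0,0],"yaw":0},{"translation":[0,0,0],"yaw":0},{"translation":[0,0,0],"yaw":0},{"translation":[0,0,0],"yaw":0},{"translation":[0,0,0],"yaw":0},{"translation":[0,0,0],"yaw":0},{"translation":[0,0,0],"yaw":0}]' --hand 3.5

```text
time_s: 32.95
eef_pos: [0.5962, 0.2787, -0.0183]
tool_rot: [-3.139, -0.129, -0.0]
force: [-0.5, 0.7, 0.9]
opening: 0.0439
gripper_force: 30.0
```

Request:
carry_out --targets '[{"translation":[0,0,-1],"yaw":0},{"translation":[0,0,-4],"yaw":0},{"translation":[0,0,-5],"yaw":0},{"translation":[0,0,-5],"yaw":0},{"translation":[0,0,-5],"yaw":0},{"translation":[0,0,0],"yaw":7.5},{"translation":[0,0,0],"yaw":7.6},{"translation":[0.19,3.63,0],"yaw":0},{"translation":[0.19,3.63,0],"yaw":0},{"translation":[0.19,3.63,0],"yaw":0},{"translation":[0.19,3.63,0],"yaw":0},{"translation":[0.19,3.63,0],"yaw":0},{"translation":[0.19,3.63,0],"yaw":0},{"translation":[0.18,3.6,0],"yaw":0},{"translation":[0,0,0],"yaw":0},{"translation":[0,0,0],"yaw":0},{"translation":[0,0,0],"yaw":0}]'

```text
time_s: 34.65
eef_pos: [0.5635, 0.0275, 0.182]
tool_rot: [-3.128, 0.284, -0.0]
force: [-0.8, -0.1, -2.1]
opening: 0.0436
gripper_force: 30.0
```

```bash
python3 - <<'E'
from h import *
held()
E
```

```text
34.65 [0.5635 0.0275 0.182 ] phi -10.34 open 0.04363453469800538 29.99998927116394
held: x range [-0.05461627  0.05532311] y [-0.02156207  0.02124264] rect ((0.00010242685675621033, -0.0003803018480539322), (0.04471477121114731, 0.11060328781604767), 89.9626235961914) top/tilt [ 0.0012  0.0002 -0.0363]
```

Request:
carry_out --targets '[{"translation":[-0.05,0.06,3],"yaw":0},{"translation":[0,0,1.6],"yaw":0},{"translation":[0,0,1.5],"yaw":0},{"translation":[0,0,1.5],"yaw":0},{"translation":[0,0,1],"yaw":0},{"translation":[0,0,0.5],"yaw":0},{"translation":[0,0,0],"yaw":0},{"translation":[0,0,0.2],"yaw":0},{"translation":[0,0,0],"yaw":0}]'

```text
time_s: 35.6
eef_pos: [0.5632, 0.0263, 0.0891]
tool_rot: [-3.129, 0.284, -0.001]
force: [0.1, -0.1, -0.8]
opening: 0.0437
gripper_force: 30.0
```

Request:
carry_out --targets '[{"translation":[0,0,0],"yaw":0},{"translation":[0,0,0],"yaw":0},{"translation":[0,0,0],"yaw":0},{"translation":[0,0,0],"yaw":0},{"translation":[0,0,0],"yaw":0},{"translation":[0,0,0],"yaw":0},{"translation":[0,0,-1],"yaw":0},{"translation":[0,0,-4],"yaw":0},{"translation":[0,0,-5],"yaw":0},{"translation":[0,0,-2],"yaw":0},{"translation":[0,0,0],"yaw":0},{"translation":[0,0,0],"yaw":0}]' --hand 7

```text
time_s: 36.8
eef_pos: [0.5627, 0.0262, 0.2089]
tool_rot: [-3.129, 0.285, -0.001]
force: [-0.7, -0.2, -0.6]
opening: 0.07
gripper_force: 0.0
```

```bash
python3 - <<'E'
from h import *
o,im,P=pile(.123,"w12.png")
E
```

```text
36.8 [0.5627 0.0262 0.2089] phi -10.39
top box ((0.5630290508270264, 0.0262998566031456), (0.04401867091655731, 0.10949850082397461), 79.75353240966797) z/tilt [0.00106361 0.0008431  0.12293116]
```

The second box is stacked on centre. Now the third (y = +22).

Request:
carry_out --targets '[{"translation":[0,0,0],"yaw":-7.5},{"translation":[0,0,0],"yaw":-7.6},{"translation":[-1.32,-3.67,0],"yaw":0},{"translation":[-1.32,-3.67,0],"yaw":0},{"translation":[-1.32,-3.67,0],"yaw":0},{"translation":[-1.32,-3.67,0],"yaw":0},{"translation":[-1.32,-3.67,0],"yaw":0},{"translation":[-1.32,-3.67,0],"yaw":0},{"translation":[-1.32,-3.67,0],"yaw":0},{"translation":[-1.31,-3.67,0],"yaw":0},{"translation":[0,0,0],"yaw":0},{"translation":[0,0,0],"yaw":0}]' --hand 0

```text
time_s: 38.05
eef_pos: [0.4322, 0.31, 0.207]
tool_rot: [3.137, 0.133, -0.004]
force: [-0.1, -0.2, 0.2]
opening: 0.0004
gripper_force: 0.0
```

```bash
python3 - <<'E'
from h import *
rows()
E
```

```text
38.05 [0.4322 0.31   0.207 ] phi 4.84
rack in tool cm [ 8.18  2.16 19.58]
-0.067 0 None
-0.022 0 None
0.022 2212 [-0.0521  0.0579]
0.067 2173 [-0.0517  0.0578]
Y [0.0004 0.0884]
```

Request:
carry_out --targets '[{"translation":[0,0,4],"yaw":0},{"translation":[0,0,4],"yaw":0},{"translation":[0,0,4],"yaw":0},{"translation":[0,0,4],"yaw":0},{"translation":[0,0,3.5],"yaw":0},{"translation":[0,0,1.5],"yaw":0},{"translation":[0,0,0.9],"yaw":0},{"translation":[0,0,0],"yaw":0},{"translation":[1.4,0,0],"yaw":0},{"translation":[1.2,0,0],"yaw":0},{"translation":[1.3,0,0],"yaw":0},{"translation":[1.3,0,0],"yaw":0},{"translation":[1.3,0,0],"yaw":0},{"translation":[1.3,0,0],"yaw":0},{"translation":[1,0,0],"yaw":0},{"translation":[0.5,0,0],"yaw":0},{"translation":[0,0,0],"yaw":0}]'

```text
time_s: 39.8
eef_pos: [0.5274, 0.318, -0.0104]
tool_rot: [-3.138, -0.129, -0.002]
force: [0.4, -0.4, 0.1]
opening: 0.0006
gripper_force: 0.0
```

Request:
carry_out --targets '[{"translation":[-1,0,0],"yaw":0},{"translation":[0,0,-5],"yaw":0},{"translation":[0,0,-5],"yaw":0},{"translation":[1,0,-5],"yaw":0},{"translation":[3,0,-3],"yaw":0},{"translation":[0,0,0],"yaw":0},{"translation":[0,0,0],"yaw":0}]' --hand 8.78

```text
time_s: 40.5
eef_pos: [0.5552, 0.3202, 0.1689]
tool_rot: [-3.139, -0.129, -0.0]
force: [-0.8, -0.0, -0.1]
opening: 0.0532
gripper_force: 0.0
```

```bash
python3 - <<'E'
from h import *
rackbox();rows()
E
```

```text
40.5 [0.5552 0.3202 0.1689] phi 4.7
rect ((0.6124537587165833, 0.32509297132492065), (0.06967329978942871, 0.04291117191314697), 4.690338134765625) ang 4.690338134765625 yc 0.022186901394583954 x far/near (np.float64(0.13534945393622363), np.float64(0.025113032360593323)) centre [0.59331127 0.32355937] tool cm [ 3.820e+00 -1.000e-02  1.579e+01]
40.55 [0.5538 0.3198 0.1675] phi 4.72
rack in tool cm [-4.03  2.14 15.66]
-0.067 0 None
-0.022 0 None
0.022 2509 [0.0254 0.1351]
0.067 2089 [-0.0509  0.0587]
Y [-0.091  0.089]
```

Request:
carry_out --targets '[{"translation":[3.8,0,0],"yaw":0},{"translation":[0,0,4],"yaw":0},{"translation":[0,0,4],"yaw":0},{"translation":[0,0,4],"yaw":0},{"translation":[0,0,3],"yaw":0},{"translation":[0,0,1],"yaw":0},{"translation":[0,0,1],"yaw":0},{"translation":[0,0,0.7],"yaw":0},{"translation":[0,0,0.6],"yaw":0},{"translation":[0,0,0.4],"yaw":0},{"translation":[0,0,0],"yaw":0}]'

```text
time_s: 41.7
eef_pos: [0.594, 0.3234, -0.018]
tool_rot: [-3.139, -0.129, -0.001]
force: [0.1, -0.7, 0.3]
opening: 0.0878
gripper_force: 0.0
```

Request:
carry_out --targets '[{"translation":[0,0,0],"yaw":0},{"translation":[0,0,0],"yaw":0},{"translation":[0,0,0],"yaw":0},{"translation":[0,0,0],"yaw":0},{"translation":[0,0,0],"yaw":0},{"translation":[0,0,0],"yaw":0},{"translation":[0,0,0],"yaw":0},{"translation":[0,0,0],"yaw":0},{"translation":[0,0,0],"yaw":0},{"translation":[0,0,0],"yaw":0}]' --hand 3.5

```text
time_s: 42.7
eef_pos: [0.5938, 0.3234, -0.0183]
tool_rot: [-3.139, -0.129, -0.0]
force: [-0.7, 0.4, -0.1]
opening: 0.0441
gripper_force: 30.0
```

Request:
carry_out --targets '[{"translation":[0,0,-1],"yaw":0},{"translation":[0,0,-4],"yaw":0},{"translation":[0,0,-5],"yaw":0},{"translation":[0,0,-5],"yaw":0},{"translation":[0,0,-5],"yaw":0},{"translation":[0,0,0],"yaw":7.5},{"translation":[0,0,0],"yaw":7.6},{"translation":[0.29,3.71,0],"yaw":0},{"translation":[0.29,3.71,0],"yaw":0},{"translation":[0.29,3.71,0],"yaw":0},{"translation":[0.29,3.71,0],"yaw":0},{"translation":[0.29,3.71,0],"yaw":0},{"translation":[0.29,3.71,0],"yaw":0},{"translation":[0.29,3.71,0],"yaw":0},{"translation":[0.31,3.75,0],"yaw":0},{"translation":[0,0,0],"yaw":0},{"translation":[0,0,0],"yaw":0},{"translation":[0,0,0],"yaw":0}]'

```text
time_s: 44.5
eef_pos: [0.5633, 0.0276, 0.182]
tool_rot: [-3.128, 0.284, -0.0]
force: [0.5, 0.2, -1.6]
opening: 0.0435
gripper_force: 30.0
```

```bash
python3 - <<'E'
from h import *
held()
E
```

```text
44.5 [0.5633 0.0276 0.182 ] phi -10.34 open 0.043512036220313174 29.999772906303406
held: x range [-0.05444395  0.05492796] y [-0.02155468  0.02124131] rect ((-6.031990051269531e-05, -0.00037966668605804443), (0.044706135988235474, 0.11032295972108841), 89.95503997802734) top/tilt [ 0.0011 -0.0007 -0.0363]
```

Request:
carry_out --targets '[{"translation":[-0.04,0.06,2.5],"yaw":0},{"translation":[0,0,1.5],"yaw":0},{"translation":[0,0,1.5],"yaw":0},{"translation":[0,0,1],"yaw":0},{"translation":[0,0,0.6],"yaw":0},{"translation":[0,0,0.4],"yaw":0},{"translation":[0,0,0],"yaw":0},{"translation":[0,0,0.2],"yaw":0},{"translation":[0,0,0],"yaw":0}]'

```text
time_s: 45.45
eef_pos: [0.563, 0.0263, 0.105]
tool_rot: [-3.129, 0.285, -0.001]
force: [0.6, -0.1, -0.5]
opening: 0.0437
gripper_force: 30.0
```

Request:
carry_out --targets '[{"translation":[0,0,0],"yaw":0},{"translation":[0,0,0],"yaw":0},{"translation":[0,0,0],"yaw":0},{"translation":[0,0,0],"yaw":0},{"translation":[0,0,0],"yaw":0},{"translation":[0,0,0],"yaw":0},{"translation":[0,0,-1],"yaw":0},{"translation":[0,0,-4],"yaw":0},{"translation":[0,0,-5],"yaw":0},{"translation":[0,0,-0.5],"yaw":0},{"translation":[0,0,0],"yaw":0},{"translation":[0,0,0],"yaw":0}]' --hand 7

```text
time_s: 46.65
eef_pos: [0.562, 0.0263, 0.2091]
tool_rot: [-3.129, 0.285, 0.002]
force: [-0.1, 0.8, -0.0]
opening: 0.07
gripper_force: 0.0
```

```bash
python3 - <<'E'
from h import *
o,im,P=pile(.139,"w13.png")
E
```

```text
46.65 [0.562  0.0263 0.2091] phi -10.39
top box ((0.5619185566902161, 0.026446431875228882), (0.044088441878557205, 0.1120103970170021), 79.66509246826172) z/tilt [ 0.00030674 -0.00063588  0.13889814]
```

Three boxes are stacked and centred. Now the last one (y = +67).

Request:
carry_out --targets '[{"translation":[0,0,0],"yaw":-7.5},{"translation":[0,0,0],"yaw":-7.6},{"translation":[-1.17,-3.77,0],"yaw":0},{"translation":[-1.17,-3.77,0],"yaw":0},{"translation":[-1.17,-3.77,0],"yaw":0},{"translation":[-1.17,-3.77,0],"yaw":0},{"translation":[-1.17,-3.77,0],"yaw":0},{"translation":[-1.17,-3.77,0],"yaw":0},{"translation":[-1.17,-3.77,0],"yaw":0},{"translation":[-1.17,-3.77,0],"yaw":0},{"translation":[-1.16,-3.73,0],"yaw":0},{"translation":[0,0,0],"yaw":0},{"translation":[0,0,0],"yaw":0}]' --hand 0

```text
time_s: 48.0
eef_pos: [0.4288, 0.3553, 0.208]
tool_rot: [3.137, 0.132, -0.004]
force: [0.8, 0.1, -0.9]
opening: 0.0003
gripper_force: 0.0
```

```bash
python3 - <<'E'
from h import *
rows();boxes()
E
```

```text
48.0 [0.4288 0.3553 0.208 ] phi 4.84
rack in tool cm [ 8.14  6.69 19.69]
-0.067 0 None
-0.022 0 None
0.022 0 None
0.067 2140 [-0.0522  0.0573]
Y [-0.0895  0.0884]
48.05 [0.4294 0.3545 0.2083] phi 4.75
box c [0.5132 0.3618] size [0.1076 0.0416] ang 4.49 px [ 260   55   38  100 3534] z 0.018 tool dxy cm [ 8.46 -0.06 18.91]
box c [0.3863 0.0907] size [0.0334 0.0778] ang -53.09 px [450 205  56  50 804] z 0.0149 tool dxy cm [-6.43 25.91 18.99]
```

Request:
carry_out --targets '[{"translation":[0,0,4],"yaw":0},{"translation":[0,0,4],"yaw":0},{"translation":[0,0,4],"yaw":0},{"translation":[0,0,4],"yaw":0},{"translation":[0,0,3.6],"yaw":0},{"translation":[0,0,1.5],"yaw":0},{"translation":[0,0,0.9],"yaw":0},{"translation":[0,0,0],"yaw":0},{"translation":[1.4,0,0],"yaw":0},{"translation":[1.2,0,0],"yaw":0},{"translation":[1.3,0,0],"yaw":0},{"translation":[1.3,0,0],"yaw":0},{"translation":[1.3,0,0],"yaw":0},{"translation":[1.3,0,0],"yaw":0},{"translation":[1,0,0],"yaw":0},{"translation":[0.5,0,0],"yaw":0},{"translation":[0,0,0],"yaw":0}]'

```text
time_s: 49.8
eef_pos: [0.5239, 0.3632, -0.0104]
tool_rot: [-3.139, -0.128, -0.002]
force: [-0.7, 0.3, -0.9]
opening: 0.0001
gripper_force: 0.0
```

Request:
carry_out --targets '[{"translation":[-1,0,0],"yaw":0},{"translation":[0,0,-5],"yaw":0},{"translation":[0,0,-5],"yaw":0},{"translation":[1,0,-5],"yaw":0},{"translation":[3,0,-3],"yaw":0},{"translation":[0,0,0],"yaw":0},{"translation":[0,0,0],"yaw":0}]' --hand 8.78

```text
time_s: 50.5
eef_pos: [0.5518, 0.3655, 0.1689]
tool_rot: [-3.139, -0.129, -0.0]
force: [-0.1, -0.7, -0.8]
opening: 0.0532
gripper_force: 0.0
```

```bash
python3 - <<'E'
from h import *
rackbox()
E
```

```text
50.5 [0.5518 0.3655 0.1689] phi 4.7
rect ((0.6086283922195435, 0.369202584028244), (0.0705208107829094, 0.0430704727768898), 4.618363380432129) ang 4.618363380432129 yc 0.06652032721558473 x far/near (np.float64(0.13550335020885038), np.float64(0.02501569654117399)) centre [0.58990918 0.36776234] tool cm [ 3.81  0.09 15.8 ]
```

Request:
carry_out --targets '[{"translation":[3.8,0.1,0],"yaw":0},{"translation":[0,0,4],"yaw":0},{"translation":[0,0,4],"yaw":0},{"translation":[0,0,4],"yaw":0},{"translation":[0,0,3],"yaw":0},{"translation":[0,0,1],"yaw":0},{"translation":[0,0,1],"yaw":0},{"translation":[0,0,0.7],"yaw":0},{"translation":[0,0,0.6],"yaw":0},{"translation":[0,0,0.4],"yaw":0},{"translation":[0,0,0],"yaw":0}]'

```text
time_s: 51.65
eef_pos: [0.5906, 0.3677, -0.018]
tool_rot: [-3.139, -0.129, -0.001]
force: [-0.1, 0.7, 0.0]
opening: 0.0877
gripper_force: 0.0
```

Request:
carry_out --targets '[{"translation":[0,0,0],"yaw":0},{"translation":[0,0,0],"yaw":0},{"translation":[0,0,0],"yaw":0},{"translation":[0,0,0],"yaw":0},{"translation":[0,0,0],"yaw":0},{"translation":[0,0,0],"yaw":0},{"translation":[0,0,0],"yaw":0},{"translation":[0,0,0],"yaw":0},{"translation":[0,0,0],"yaw":0},{"translation":[0,0,0],"yaw":0}]' --hand 3.5

```text
time_s: 52.65
eef_pos: [0.5904, 0.3676, -0.0182]
tool_rot: [-3.139, -0.129, 0.0]
force: [-0.1, 0.2, 1.2]
opening: 0.0436
gripper_force: 30.0
```

Request:
carry_out --targets '[{"translation":[0,0,-1],"yaw":0},{"translation":[0,0,-4],"yaw":0},{"translation":[0,0,-5],"yaw":0},{"translation":[0,0,-5],"yaw":0},{"translation":[0,0,-5],"yaw":0},{"translation":[0,0,0],"yaw":7.5},{"translation":[0,0,0],"yaw":7.6},{"translation":[0.38,3.78,0],"yaw":0},{"translation":[0.38,3.78,0],"yaw":0},{"translation":[0.38,3.78,0],"yaw":0},{"translation":[0.38,3.78,0],"yaw":0},{"translation":[0.39,3.78,0],"yaw":0},{"translation":[0.39,3.78,0],"yaw":0},{"translation":[0.39,3.78,0],"yaw":0},{"translation":[0.39,3.78,0],"yaw":0},{"translation":[0.39,3.77,0],"yaw":0},{"translation":[0,0,0],"yaw":0},{"translation":[0,0,0],"yaw":0},{"translation":[0,0,0],"yaw":0}]'

```text
time_s: 54.55
eef_pos: [0.5632, 0.0277, 0.182]
tool_rot: [-3.128, 0.284, -0.0]
force: [0.1, 0.8, -0.6]
opening: 0.0435
gripper_force: 30.0
```

```bash
python3 - <<'E'
from h import *
held()
E
```

```text
54.55 [0.5632 0.0277 0.182 ] phi -10.33 open 0.04351877732545432 29.999782741069794
held: x range [-0.05446835  0.05490188] y [-0.02150553  0.02120977] rect ((-0.00026222318410873413, -0.00012523308396339417), (0.04434368386864662, 0.11049635708332062), 89.83100891113281) top/tilt [ 0.0009  0.0008 -0.0362]
```

Request:
carry_out --targets '[{"translation":[-0.03,0.07,1.5],"yaw":0},{"translation":[0,0,1.2],"yaw":0},{"translation":[0,0,1.2],"yaw":0},{"translation":[0,0,1],"yaw":0},{"translation":[0,0,0.6],"yaw":0},{"translation":[0,0,0.4],"yaw":0},{"translation":[0,0,0],"yaw":0},{"translation":[0,0,0.2],"yaw":0},{"translation":[0,0,0],"yaw":0}]'

```text
time_s: 55.5
eef_pos: [0.563, 0.0261, 0.1209]
tool_rot: [-3.129, 0.285, -0.001]
force: [-0.3, 0.5, -1.3]
opening: 0.0436
gripper_force: 30.0
```

Request:
carry_out --targets '[{"translation":[0,0,0],"yaw":0},{"translation":[0,0,0],"yaw":0},{"translation":[0,0,0],"yaw":0},{"translation":[0,0,0],"yaw":0},{"translation":[0,0,0],"yaw":0},{"translation":[0,0,0],"yaw":0},{"translation":[0,0,-1],"yaw":0},{"translation":[0,0,-4],"yaw":0},{"translation":[0,0,-5],"yaw":0},{"translation":[0,0,-4],"yaw":0},{"translation":[0,0,0],"yaw":0},{"translation":[0,0,0],"yaw":0}]' --hand 7

```text
time_s: 56.7
eef_pos: [0.5635, 0.0262, 0.2623]
tool_rot: [-3.129, 0.284, -0.005]
force: [-0.3, 0.6, 0.0]
opening: 0.0699
gripper_force: 0.0
```

```bash
python3 - <<'E'
from h import *
o,im,P=pile(.155,"w14.png")
E
```

```text
56.7 [0.5635 0.0262 0.2623] phi -10.39
top box ((0.5619856715202332, 0.026369646191596985), (0.04417364299297333, 0.11211293190717697), 79.71337127685547) z/tilt [-2.09397423e-05  1.58955281e-03  1.54910777e-01]
```

View pics/w14.png

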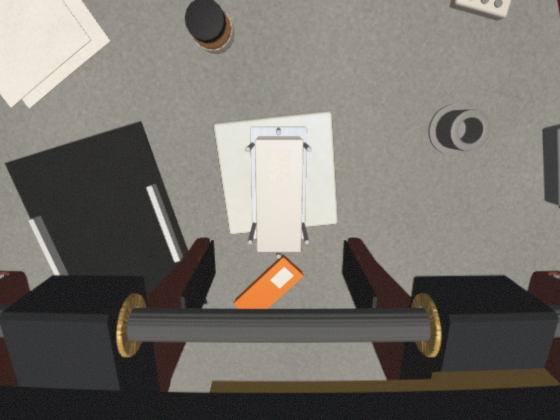

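The pile of four is on centre at (279,195), flat with its top at z = 0.155, and the rack is empty. Next I'll go to the start lever.

Request:
carry_out --targets '[{"translation":[0,0,0],"yaw":-7.3},{"translation":[0,0,0],"yaw":-7.3},{"translation":[-1.67,4.22,0],"yaw":0},{"translation":[-1.67,4.22,0],"yaw":0},{"translation":[-1.67,4.22,0],"yaw":0},{"translation":[-1.67,4.22,0],"yaw":0},{"translation":[-1.67,4.22,0],"yaw":0},{"translation":[-1.67,4.22,0],"yaw":0},{"translation":[-1.67,4.22,0],"yaw":0},{"translation":[-1.67,4.22,0],"yaw":0},{"translation":[-1.67,4.22,0],"yaw":0},{"translation":[-1.67,4.22,0],"yaw":0},{"translation":[0,0,0],"yaw":0},{"translation":[0,0,0],"yaw":0},{"translation":[0,0,0],"yaw":0}]' --hand 0

```text
time_s: 58.25
eef_pos: [0.4268, -0.4053, 0.2593]
tool_rot: [-3.137, -0.116, 0.002]
force: [-0.6, 0.5, 0.2]
opening: 0.0006
gripper_force: 0.0
```

```bash
cat >> h.py <<'E'
def lever(fn=None):
    o,im,d,C=shot("wrist",fn);P=cloud(C,d);e=R.from_rotvec(o["tool_rot"]).as_matrix()[:,0]
    print(o["time_s"],o["eef_pos"].round(4),"phi",np.degrees(np.arctan2(e[1],e[0])).round(2))
    near=np.hypot(P[...,0]-.503,P[...,1]+.402)<.1
    for n,m in(("boxtop",near&(abs(P[...,2]-.03)<.004)),("ball",near&(P[...,2]>.11)&(P[...,2]<.15)&(im.max(2)<70))):
        q=P[m];print(n,m.sum(),cv2.minAreaRect(q[:,:2].astype(np.float32)),q[:,2].max(),"tool cm",(toolQ(o,np.median(q,0))*100).round(2))
E
python3 - <<'E'
from h import *
lever("w15.png")
E
```

```text
58.25 [ 0.4268 -0.4053  0.2593] phi 4.23
boxtop 4263 ((0.5077130794525146, -0.40116989612579346), (0.1101876050233841, 0.10028646886348724), 4.014682292938232) 0.03189274993670527 tool cm [ 9.09 -0.12 23.03]
ball 469 ((0.47165417671203613, -0.4031653106212616), (0.023333758115768433, 0.02251759171485901), 4.180236339569092) 0.13693155951724395 tool cm [ 4.54  0.16 12.75]
```

View pics/w15.png

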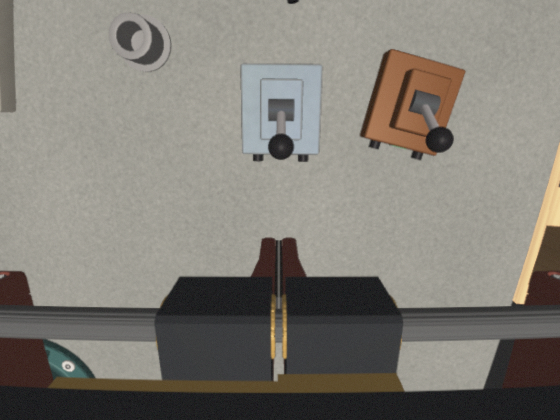

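The wrist view shows the grey control at (281,110) with its ball at (281,147), lever leaning toward the robot, off. I'll go down behind the ball and push it over.

Request:
carry_out --targets '[{"translation":[0,0.1,4],"yaw":0},{"translation":[0,0,4],"yaw":0},{"translation":[0,0,4],"yaw":0},{"translation":[0,0,4],"yaw":0},{"translation":[0,0,1.8],"yaw":0},{"translation":[0,0,0],"yaw":0},{"translation":[1,0,0],"yaw":0},{"translation":[1,0,0],"yaw":0},{"translation":[1,0,0],"yaw":0},{"translation":[1,0,0],"yaw":0},{"translation":[1,0,0],"yaw":0},{"translation":[1,0,0],"yaw":0},{"translation":[1,0,0],"yaw":0},{"translation":[1,0,0],"yaw":0},{"translation":[0.7,0,0],"yaw":0},{"translation":[0.5,0,0],"yaw":0},{"translation":[0.4,0,0],"yaw":0},{"translation":[0,0,0],"yaw":0}]'

```text
time_s: 60.1
eef_pos: [0.5227, -0.4007, 0.0824]
tool_rot: [-3.139, -0.116, 0.002]
force: [-2.4, 0.5, -0.7]
opening: 0.0005
gripper_force: 0.8
```

Request:
carry_out --targets '[{"translation":[0.3,0,0],"yaw":0},{"translation":[0,0,0],"yaw":0},{"translation":[-1.5,0,0],"yaw":0},{"translation":[-3,0,0],"yaw":0},{"translation":[-4,0,0],"yaw":0},{"translation":[-1.5,0,-4],"yaw":0},{"translation":[0,0,-5],"yaw":0},{"translation":[0,0,-5],"yaw":0},{"translation":[0,0,-3],"yaw":0},{"translation":[0,0,0],"yaw":0},{"translation":[0,0,0],"yaw":0}]'

```text
time_s: 61.2
eef_pos: [0.4263, -0.4083, 0.2533]
tool_rot: [3.138, 0.115, 0.003]
force: [-0.4, 0.4, -0.8]
opening: 0.0006
gripper_force: 0.0
```

```bash
python3 - <<'E'
from h import *
lever()
o,im,d,C=shot("scene","s2.png")
o,im,d,C=shot("top");P=cloud(C,d)
m=(abs(P[...,2]-.155)<.01)&(np.hypot(P[...,0]-.563,P[...,1]-.027)<.09);print("pile top view",m.sum(),P[m].mean(0))
E
```

```text
61.2 [ 0.4263 -0.4083  0.2533] phi 4.19
boxtop 4351 ((0.5078592896461487, -0.4011959135532379), (0.10990490764379501, 0.10056718438863754), 3.8717808723449707) 0.03205400360103977 tool cm [ 7.79  0.09 22.47]
ball 594 ((0.5450529456138611, -0.3982456922531128), (0.023779623210430145, 0.02329908311367035), 46.74168014526367) 0.13516185772227374 tool cm [11.8  -0.14 12.29]
pile top view 564 [0.56381989 0.02595642 0.15522395]
```

View pics/s2.png

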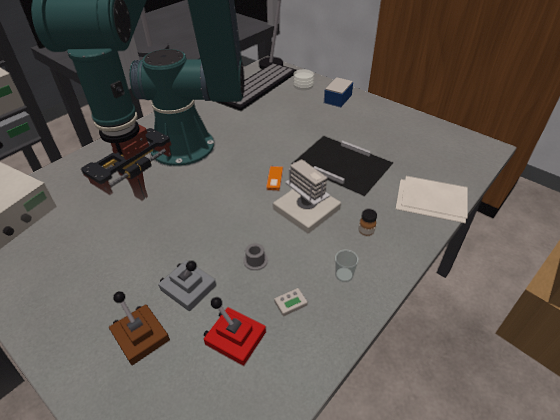

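The lever ball is now 37 mm past the pivot, about 0.98 rad. The scene view shows all four boxes piled at (308,180) and the jar, beaker and timer undisturbed. I'm handing in the job.

```bash
python3 -c "
from bench import env
print(env.job_done())"
```

```text
the job is handed in; nothing more can be done
None
```

The platform is fully seated in the spindle, all four boxes are in one centred pile on it, the start lever is thrown to about 0.98 rad, the beaker, jar and timer look undisturbed, and I handed the job in at about 61 s; no verdict was returned.

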